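Clamp a tube foot in the air vise and lock the lever

ROBOT

A 6-joint arm with a two-finger parallel gripper is mounted at the origin on the work surface. World frame = base frame: x ahead of the robot, y to its left, z up, the work surface at z = 0. Lengths are in m, angles in degrees, forces in N, time in s.
With the tool pointing down it reaches from about 0.4 to 0.825 m from the base axis. Payload 7 kg.
Tool frame: the origin (TCP) lies at the very end of the fingers, on their centre line; the grasp point (between the pads) lies 19 mm behind it; y points along the fingers, x is the direction in which the jaws open and shut, and the axes are right-handed (so a half turn about y gives the same grasp; the last joint's range is limited). The gripper opens to 88 mm and grips with 3 to 60 N. Pads are 19 mm wide; open, the fingers measure 130 mm over their backs; the gripper's body (78 mm by 193 mm) begins 47 mm behind the grasp point.
Start: joints at [92.367, 20.546, 0.682, 0, -70.136, -16.507], TCP at [0.165, 0.655, 0.227] pointing down, gripper open.
Joint ranges: [-176.03, 176.03], [-82.01, 121.73], [-58.28, 71.71], [-173.87, 95.51], [-174.79, -0.11], [-173.66, 173.66]. Speed limits (degrees/s): [136.94, 136.94, 172.46, 180, 180, 180].

INTERFACE

Orientations are given as [roll, pitch, yaw] about the fixed x, y, z axes, in that order (R = Rz(yaw) Ry(pitch) Rx(roll)).
In Python, from plant import ctrl gives the robot as it stands.
- The arm moves only by the shell command python3 -m crank 'ROWS'. ROWS is JSON, a list that holds one entry, the list of rows, each a list of 5 numbers: the closure, from -1 (fully open) to 1 (shut), then the shift along the tool's x, y, z in mm, then the turn about the tool's y in rad. In form: [[[claw, x, y, z, turn], ...]]. A call has 1 to 12 rows; each row is the pose to reach, as a shift and turn from the pose commanded when the call began, along the tool's axes at that moment; what a row does not reach only later rows make up. A row lasts 1/8 s, in which the tool goes at most 62.5 mm and 10.7 degrees, less where a joint would pass 70% of its speed; a pose out of reach is approached as far as the arm can. A call with a gripper value outside its range is refused whole. The fingers move at their own pace and stop on an object; the grip force is fixed at half the most. Time passes only in rows, so rows that repeat a pose let the fingers close. It gives the time, the measured TCP pose, the force and the opening at its end, in the units of the state.
- ctrl.get_obs(): the state, without advancing time (a new reading comes with each control period).
- ctrl.snapshot(name): name is "scene" or "side" or "wrist"; returns the picture (384x512x3 uint8, red, green, blue); there is no depth.
- ctrl.camera_model(name): a dict with "fx", "fy", "cx", "cy" (pixels), "origin" and "orientation" of the camera in the world; the wrist camera has in their place "hand_eye" (4x4, takes a point from camera to tool coordinates, whose origin is the TCP and whose axes are the tool frame's). Camera axes: x right, y down, z forward; pixel columns grow to the right and rows downward; lengths in m; the calibration is good to about 2 mm. A picture is of the moment at which its call begins: read the wrist's pose just before it. camera_model takes no time and is no camera call.
- ctrl.close_job(): hands the job in, once; it reports no verdict.
Trained networks look in the newest picture that a camera, given by its name, has taken for a name from the list of things; names that differ only in an ending like _2 or _b are one class to them, and where a whole thing is asked for, a point or a joint stands for the part that bears it (a point fixed in the world has none). Each returns a list of dicts, best first, with "confidence" (0 to 1); they miss things now and then, are a little off and sometimes report something else, mostly with a low value. They report only what shows in the picture. A call takes as long as a camera call. They do not tell look-alikes from the thing itself.
- ctrl.find_in(camera, name): "extent" ([left, top, width, height] in pixels, round what is visible of it).
The state is a dict: "clock": time; "joint_pos": joint angles; "qvel": joint speeds; "tau": joint torques, N m; "tool_pos": TCP position; "orientation": TCP orientation; "force": force on the tool from outside, world axes, zero at the start; "moment": the same for the moment, N m; "opening": finger opening in m.
Only numpy, scipy, OpenCV 4.12 (cv2) and the standard library are available. Lean on these libraries where they do the work, as an engineer would, in place of code of your own. Each camera call takes 0.05 s, during which the arm holds its last target.

TASK

Clamp the bare-steel tube foot with the weld bead round its cap in the air vise, ready for drilling its cap: take it from the rack and lower it (do not drop it) cap up onto the vise bed, wholly between the jaws with its 40 mm side across the opening. While the vise is still open turn the pressure selector to the green mark, and with both done lift the red lock collar, throw the lever over to its green end without forcing it against its lock, and let the collar drop home so that it stays locked. Leave the primed feet in their stalls and everything else on the bench where it is.

Things in the scene. Friction and masses are not known exactly. Their poses are not given: they have to be found in the camera images.
- foot_mid (a point): centre (37.5 mm up) of the bare-steel tube foot to clamp: upright block (capped tube) 40 mm along its x, 64 mm along its y, 75 mm tall, about 0.5 kg, bare grey with a dark weld bead round its cap. Starts upright, cap up, in one of the rack's three stalls, 64 mm side along the rack's y within 0.04 rad
- rack: blue parts rack, fixed, 86 mm (x) by 240 mm (y), origin under its centre, z up. Three stalls along y at -79, 0, +79 mm; feet stand on its 6 mm base (tops at 81 mm). Partitions 3 mm thick, 54 deep, 85 high at y = -118.5, -39.5, 39.5, 118.5: only 6 mm at a foot's ends, no room for a finger. Stalls are open to +x and -x but for a rail 27 to 31 mm out, top 16 mm above the bench
- vise: grey air vise, fixed. Origin on the bench under the middle of the open jaws; x = closing direction, y = along the jaws, z up. Flange x -80 to 160, y +-55 mm, air cylinder x 96 to 152, top 114 mm. Fixed jaw x -57 to -25 mm, 100 mm long in y, top 127 mm above the bench, face at x = -25
- jaw: the moving jaw, 100 mm long in y, same height as the fixed one; origin at the foot of its face, at x = +25 mm on the vise when open (opening 50 mm, so the foot fits only with its 40 mm side along the vise's x; the gap is open at both y ends). Throwing the lever drives it up to 10 mm to -x, pushing the foot against the fixed jaw (foot centre then near x = -5 mm)
- seat (a point): centre of the vise bed's flat top, 40 mm above the bench, midway between the open jaws. A foot standing on it ends 12 mm below the jaw tops, so fingers cannot hold it by its 40 mm faces there; the bed is 84 mm wide in y
- console: grey air-control box, fixed, 130 mm (x) by 210 mm (y), top 60 mm above the bench; origin under its centre, z up. The lock lever stands at x = 0, y = +60 mm, the pressure selector at x = 0, y = -60 mm
- lever_pivot (a point): hinge axis of the lock lever, 78 mm above the bench at the console's x = 0, y = +60 mm; the axis runs along the console's y. Two notched steel cheeks flank the lever, 10 to 16 mm either side, up to 47 mm from the axis
- lock_lever (a joint): lever angle, rad: 0 = vise open, leaning 0.45 rad from vertical to the console's -x (white bar); 0.9 = clamped, leaning 0.45 rad to +x (green bar); stops at both ends. Rod 10 mm thick, end cap (17 mm) 122 mm from the axis. The last 0.1 rad presses the jaw on the foot and takes about 10 N at the collar. Locked in a notch at either end while its collar is down
- lock_collar (a joint): lift of the red lock collar along the lever, m: 0 = down, 0.014 = fully up. A spring pulls it down (5.5 N down, 9 N up). Lifted and held 11 mm or more it lets the lever leave its notch; between the notches it rides on the cheeks at about 10 mm; let down within 0.03 rad of the far stop it drops into the second notch
- collar_mid (a point): middle of the collar's grip, a red ribbed block round the lever, 42 mm long, 34 mm wide in the swing direction and 28 mm between its two flat sides, which face along the hinge axis; 79 mm from the hinge axis with the collar down, moves with lever and collar. z = along the lever, outwards
- selector (a joint): clamp-pressure selector angle, rad, growing clockwise seen from above: click positions at 0, 0.6, 1.2, 1.8 and 2.4, into which it springs from up to 0.25 rad away when let go; leaving one takes about 0.12 N m. The green mark is 1.8
- selector_grip (a point): middle of the selector's bar grip, on its axis, 82.5 mm above the bench. Black bar 46 mm along this x, 14 wide, from 71 to 95 mm above the bench; +x is the end with the white pointer line, 0.6 rad clockwise (from above) of the console's x when at the green mark. Five dots ring the knob: four small white, the fourth clockwise large and green
- primed_a_mid (a point): centre of a foot of the same size painted with red-brown primer, in another stall of the rack; leave it
- primed_b_mid (a point): centre of the second primed foot in the rack; leave it
- wrench_mid (a point): middle of a loose wrench, 180 mm long along its x, about 40 mm wide, flat on the bench; leave it
- hammer_mid (a point): middle of a loose hammer, 220 mm long along its x, head (about 100 mm across, 30 mm high) at its +x end, lying on the bench; leave it
- brush_mid (a point): middle of a loose wire brush lying bristles up, 170 mm along its x, 30 mm wide, 33 mm high; leave it
- can_mid (a point): middle of an upright spray can, 64 mm diameter, 160 mm tall; leave it
- magnet_mid (a point): middle of a yellow right-angled welding magnet lying flat, 95 by 95 mm, 18 mm high; leave it
There are look-alikes about, which are no part of the job. There is more than one size of the part that bears foot_mid; the job needs the largest.

How it is judged (in metres and radians):
On the way:
1. the foot stands cap up on the vise bed between the open jaws and the selector is at the green mark, with the lever still at its open end (x of foot_mid in the frame of vise between -0.01 and 0.01 m and y of foot_mid in the frame of vise between -0.019 and 0.019 m and angle between foot_mid's own z axis and vertical below 0.06 rad and z of foot_mid in the frame of vise between 0.0735 and 0.0815 m and angle between the y axis of foot_mid and the y axis of vise, either way round below 0.2 rad and value of joint lock_lever below 0.06 rad and value of joint selector between 1.65 and 1.95 rad), for 0.2 s.
At the end, for the whole second after the job is handed in: the foot rests cap up on the vise bed, clamped against the fixed jaw (centre 1-11 mm to that side), square within 0.06 rad, centred within 19 mm along the jaws; lever at its green end (over 0.82 rad), collar down (under 2 mm), selector within 0.15 rad of 1.8 (green) (x of foot_mid in the frame of vise between -0.011 and -0.001 m and y of foot_mid in the frame of vise between -0.019 and 0.019 m and angle between foot_mid's own z axis and vertical below 0.06 rad and z of foot_mid in the frame of vise between 0.0735 and 0.0815 m and angle between the y axis of foot_mid and the y axis of vise, either way round below 0.06 rad and linear speed of foot below 0.02 m/s and value of joint lock_lever above 0.82 rad and value of joint lock_collar below 0.002 m and value of joint selector between 1.65 and 1.95 rad); the robot touches nothing.
It fails at once if the foot is dropped into the vise: over 0.3 m/s in the last 2 cm above the bed (middle under 0.1 m above the bench) (horizontal distance between foot_mid and seat below 0.03 m and height (world z) of foot_mid below 0.1 m and linear speed of foot above 0.3 m/s).
It fails at once if the lever is forced across with its lock collar not lifted (value of joint lock_lever between 0.12 and 0.78 rad and value of joint lock_collar below 0.004 m).
It fails at once if a primed foot in the rack is shifted by more than 25 mm (distance of any of primed_a_mid, primed_b_mid from where it was at the start of the episode above 0.025 m).
It fails at once if the wrench, hammer, wire brush, spray can or welding magnet is shifted by more than 40 mm (distance of any of wrench_mid, hammer_mid, brush_mid, can_mid, magnet_mid from where it was at the start of the episode above 0.04 m).
It also fails if it takes over 72 s, if anything falls off the work surface, if the arm or the gripper's body presses on something with over 40 N, if the wrist force passes 120 N, or if a joint passes its speed limit or range.

## Working session

There is one attempt and no reset: what is moved stays moved. The work goes in short steps, Python scripts to look and compute and a shell command to move; the robot and the scene stay as the last step left them, time stands still between calls to the robot, and variables do not carry over. Pictures are saved under pics/ and viewed, and the job is handed in when it is done.

```bash
ls; mkdir -p pics; cat > h.py <<'E'
import numpy as np,cv2
from plant import ctrl
from scipy.spatial.transform import Rotation as R
def snap(n,f):
    im=ctrl.snapshot(n); cv2.imwrite('pics/'+f,im[:,:,::-1]); return im
E
python3 - <<'E'
from h import *
o=ctrl.get_obs(); print(o)
for n in ['scene','side','wrist']:
    print(n,ctrl.camera_model(n)); snap(n,n+'0.png')
E
```

```text
pics
{'clock': 0.0, 'joint_pos': array([ 9.23670979e+01,  2.05910951e+01,  6.34356329e-01, -1.98292362e-02,
       -7.01350230e+01, -1.65076499e+01]), 'qvel': array([-0.00630943,  0.05004123,  0.0298372 ,  0.06513137,  0.05811901,
       -0.06753639]), 'tau': array([ 1.60283129e-03, -5.82723749e+01,  2.93043405e+01,  6.99700847e+00,
        7.07450919e-03, -1.53832971e-04]), 'tool_pos': array([0.16480289, 0.6540782 , 0.22563186]), 'orientation': array([-8.99917964e+01, -9.32765771e-02, -1.04147312e+02]), 'force': array([-0.54939613, -0.91396484, -0.42825661]), 'moment': array([0.07666105, 0.04367646, 0.02340686]), 'opening': 0.08756428134824548}
scene {'fx': 380.74952022752774, 'fy': 380.74952022752774, 'cx': 251.92595823107374, 'cy': 191.87419540626396, 'origin': array([1.34977526, 0.34474867, 0.68898366]), 'orientation': array([-122.52917463,    1.13552136,  116.23967872])}
side {'fx': 380.00265613031144, 'fy': 380.00265613031144, 'cx': 253.44752908562188, 'cy': 185.9926202952338, 'origin': array([ 0.17082833, -0.95287204,  0.809073  ]), 'orientation': array([-125.9214342 ,   -0.9337638 ,  -21.06553853])}
wrist {'fx': 317.0248990457872, 'fy': 317.0248990457872, 'cx': 254.39157376418942, 'cy': 189.97594577105832, 'hand_eye': array([[ 9.99999149e-01, -1.28763688e-03, -2.10378324e-04,
         3.55785378e-04],
       [-1.91985077e-04, -3.04712139e-01,  9.52444474e-01,
        -1.57641691e-01],
       [-1.29050746e-03, -9.52443623e-01, -3.04712126e-01,
         8.19206111e-02],
       [ 0.00000000e+00,  0.00000000e+00,  0.00000000e+00,
         1.00000000e+00]])}
```

View pics/scene0.png

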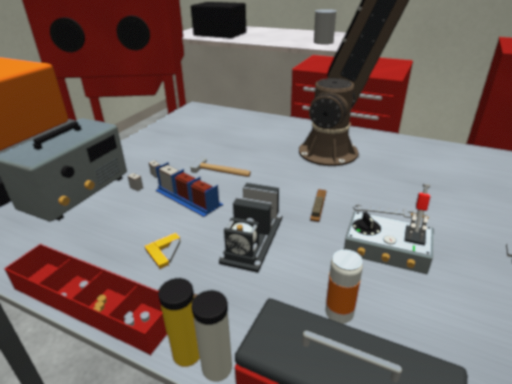

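View pics/side0.png

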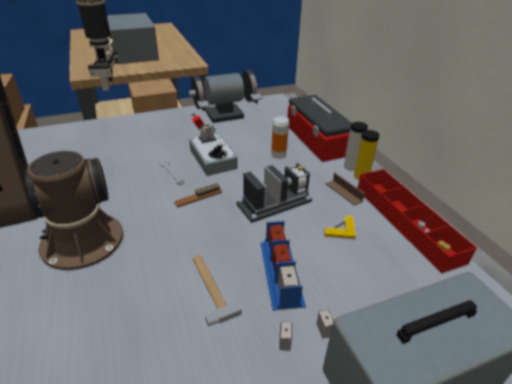

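View pics/wrist0.png

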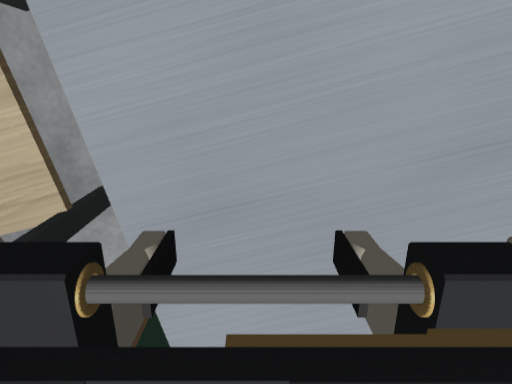

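The scene view shows the rack (188,190), vise (252,230), console (390,238), lever/red collar (423,203), selector (367,222), hammer (222,170), brush (318,205) and magnet (160,248). In the side view, the bare foot candidates are (289,280) in the rack stall and two smaller blocks, (286,335) and (325,323), loose on the bench. The rack one fits the description, so I'll crop in on it.

```bash
python3 - <<'E'
from h import *
for n in ['scene','side']:
    snap(n,n+'1.png')
    for k in ['foot_mid','rack','vise','jaw','console','lock_collar','selector','selector_grip','collar_mid','primed_a_mid','wrench_mid','hammer_mid','brush_mid','can_mid','magnet_mid']:
        try:r=ctrl.find_in(n,k)
        except Exception as e: print(e);continue
        print(n,k,[(round(d['confidence'],2),np.round(d['extent']).astype(int).tolist()) for d in r[:5]])
a=cv2.imread('pics/scene1.png');b=cv2.imread('pics/side1.png')
cv2.imwrite('pics/c1.png',cv2.resize(a[140:290,110:310],None,fx=4,fy=4,interpolation=cv2.INTER_CUBIC))
cv2.imwrite('pics/c2.png',cv2.resize(a[170:285,330:450],None,fx=5,fy=5,interpolation=cv2.INTER_CUBIC))
cv2.imwrite('pics/c3.png',cv2.resize(b[205:355,180:380],None,fx=4,fy=4,interpolation=cv2.INTER_CUBIC))
cv2.imwrite('pics/c4.png',cv2.resize(b[100:225,170:330],None,fx=4.5,fy=4.5,interpolation=cv2.INTER_CUBIC))
print(ctrl.get_obs()['clock'])
E
```

```text
scene foot_mid [(0.55, [123, 177, 18, 11]), (0.53, [159, 166, 19, 24])]
scene rack [(0.6, [156, 162, 69, 55]), (0.44, [413, 184, 18, 44])]
scene vise [(0.96, [221, 184, 62, 92])]
scene jaw [(0.93, [232, 197, 40, 41])]
scene console [(0.63, [342, 181, 92, 90])]
scene lock_collar [(0.81, [410, 192, 20, 25])]
scene selector [(0.61, [360, 209, 16, 22])]
scene selector_grip [(0.73, [358, 212, 19, 20]), (0.69, [322, 249, 42, 74])]
scene collar_mid [(0.85, [415, 190, 16, 26])]
scene primed_a_mid [(0.79, [174, 172, 21, 27])]
scene wrench_mid [(0.58, [352, 207, 60, 11]), (0.32, [232, 192, 43, 46])]
scene hammer_mid [(0.95, [188, 159, 60, 19]), (0.25, [356, 213, 22, 19])]
scene brush_mid [(0.56, [309, 190, 18, 32])]
scene can_mid [(0.8, [325, 249, 38, 73]), (0.59, [216, 181, 62, 88]), (0.44, [354, 205, 58, 14])]
scene magnet_mid [(0.75, [140, 234, 39, 29]), (0.47, [351, 203, 59, 16])]
side foot_mid [(0.84, [275, 266, 26, 18]), (0.83, [318, 308, 16, 28]), (0.58, [277, 321, 14, 32])]
side rack [(0.57, [259, 220, 46, 94])]
side vise [(0.69, [233, 162, 78, 64]), (0.57, [324, 215, 30, 24]), (0.49, [279, 267, 18, 19]), (0.39, [210, 143, 18, 14])]
side jaw []
side console [(0.8, [191, 110, 49, 65])]
side lock_collar [(0.29, [273, 244, 17, 25])]
side selector []
side selector_grip [(0.69, [210, 142, 10, 14])]
side collar_mid []
side primed_a_mid []
side wrench_mid [(0.65, [160, 160, 24, 28])]
side hammer_mid [(0.67, [194, 256, 46, 66])]
side brush_mid [(0.71, [174, 180, 49, 27])]
side can_mid [(0.55, [272, 115, 19, 42])]
side magnet_mid [(0.86, [325, 216, 30, 24]), (0.5, [211, 142, 13, 15]), (0.44, [277, 267, 22, 17]), (0.33, [234, 162, 77, 62]), (0.15, [265, 166, 26, 34])]
1.75
```

View pics/c1.png

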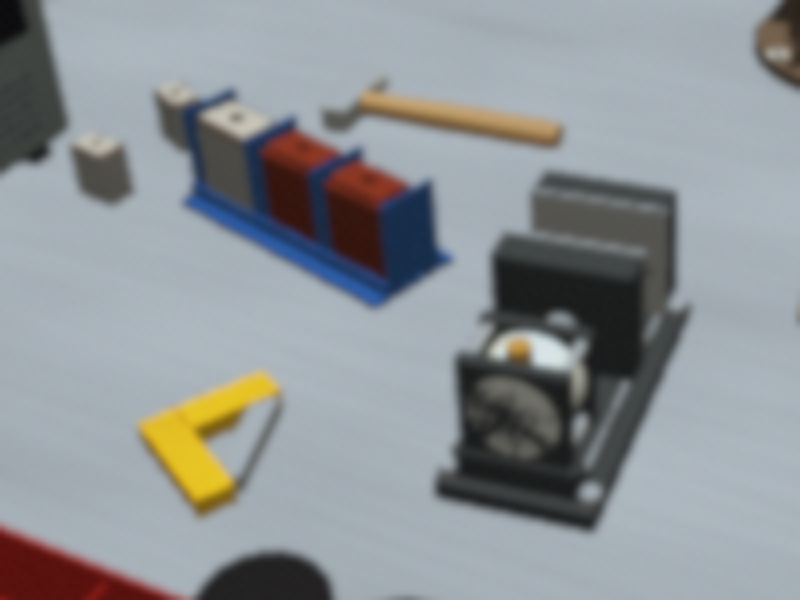

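View pics/c2.png

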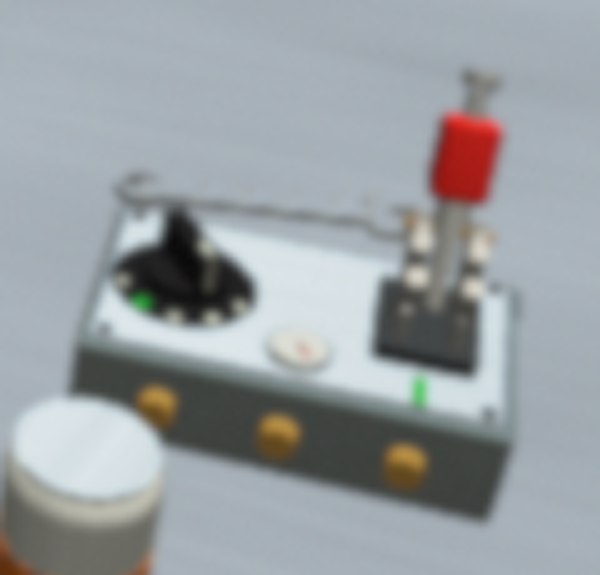

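View pics/c3.png

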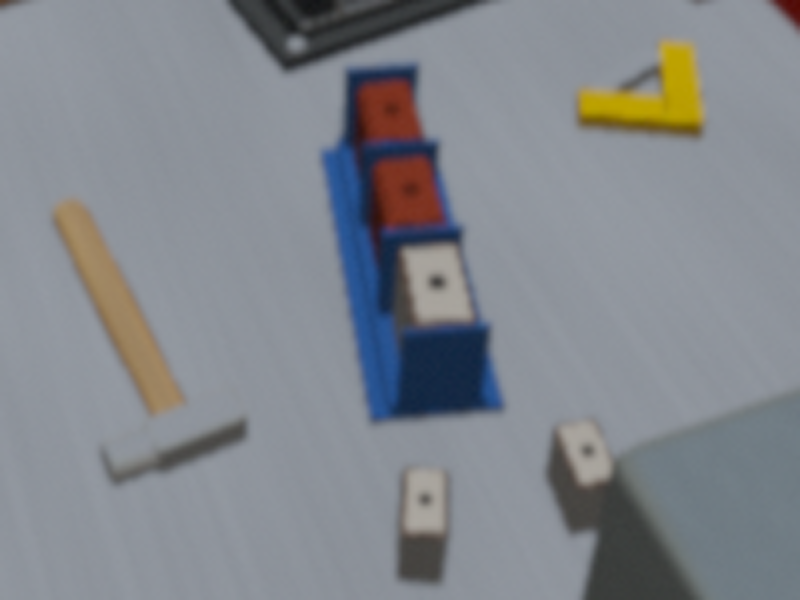

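View pics/c4.png

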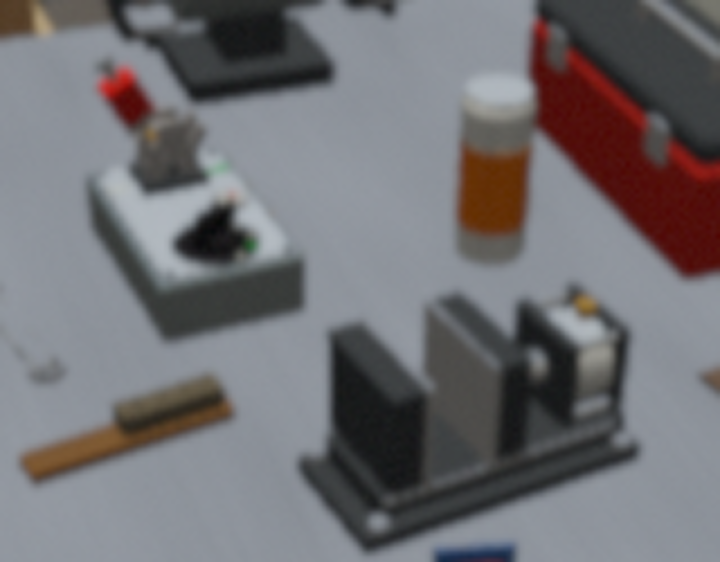

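The candidates are the bare block in the rack's end stall, scene (169,177) / side (289,278), and the two smaller loose blocks at scene (132,183) and (155,168). The crop shows only the rack one is full-size and stalled, so that is my choice. Next I'll fit poses from both views.

```bash
cat >> h.py <<'E'
from scipy.optimize import least_squares
CM={n:ctrl.camera_model(n) for n in ['scene','side','wrist']}
def cam(n,obs=None):
    m=CM[n]
    if n=='wrist':
        T=np.eye(4);T[:3,:3]=R.from_euler('xyz',obs['orientation'],degrees=True).as_matrix();T[:3,3]=obs['tool_pos']
        T=T@m['hand_eye'];return m,T[:3,:3],T[:3,3]
    return m,R.from_euler('xyz',m['orientation'],degrees=True).as_matrix(),np.array(m['origin'])
def proj(c,P):
    m,Rm,o=c; p=(np.atleast_2d(P)-o)@Rm
    return np.c_[m['fx']*p[:,0]/p[:,2]+m['cx'],m['fy']*p[:,1]/p[:,2]+m['cy']]
def ray(c,uv,z):
    m,Rm,o=c; d=Rm@np.array([(uv[0]-m['cx'])/m['fx'],(uv[1]-m['cy'])/m['fy'],1]); return o+d*(z-o[2])/d[2]
def tri(obs):  # list of (cam,uv)
    A=np.zeros((3,3));b=np.zeros(3)
    for c,uv in obs:
        m,Rm,o=c;d=Rm@np.array([(uv[0]-m['cx'])/m['fx'],(uv[1]-m['cy'])/m['fy'],1]);d/=np.linalg.norm(d)
        M=np.eye(3)-np.outer(d,d);A+=M;b+=M@o
    return np.linalg.solve(A,b)
def place(p,L):
    c,s=np.cos(p[2]),np.sin(p[2]);L=np.atleast_2d(L)
    return np.c_[p[0]+c*L[:,0]-s*L[:,1],p[1]+s*L[:,0]+c*L[:,1],L[:,2]]
def fit(items,p0): # items (cam,local,uv)
    def f(p): return np.concatenate([proj(c,place(p,L))[0]-uv for c,L,uv in items])
    r=least_squares(f,p0,loss='soft_l1'); return r.x,f(r.x).reshape(-1,2)
E
python3 - <<'E'
from h import *
S=cam('scene');D=cam('side')
for u in [(203.75,216.25),(156.2,190.7),(223,205)]: print('rack sc',ray(S,u,0).round(3))
for u in [(273.25,310),(305.5,306.2),(261.2,243)]: print('rack sd',ray(D,u,0).round(3))
for u in [(219.2,262.5),(258.7,272),(282.5,217)]: print('vise sc',ray(S,u,0).round(3))
for u in [(251.8,221.8),(237.3,203.3),(311.6,200.4)]: print('vise sd',ray(D,u,0).round(3))
for u in [(347,239),(430,257),(433.6,230)]: print('con sc',ray(S,u,.06).round(3))
for u in [(204.4,162.9),(236.7,156.7),(190.4,141.1)]: print('con sd',ray(D,u,.06).round(3))
E
```

```text
rack sc [ 0.573 -0.218  0.   ]
rack sc [ 0.515 -0.446  0.   ]
rack sc [ 0.495 -0.195  0.   ]
rack sd [ 0.441 -0.426  0.   ]
rack sd [ 0.522 -0.444  0.   ]
rack sd [ 0.501 -0.196  0.   ]
vise sc [ 0.73  -0.071  0.   ]
vise sc [0.718 0.037 0.   ]
vise sc [0.476 0.002 0.   ]
vise sd [ 0.509 -0.096  0.   ]
vise sd [0.497 0.009 0.   ]
vise sd [ 0.744 -0.063  0.   ]
con sc [0.571 0.218 0.06 ]
con sc [0.554 0.413 0.06 ]
con sc [0.44  0.412 0.06 ]
con sd [0.437 0.203 0.06 ]
con sd [0.562 0.204 0.06 ]
con sd [0.427 0.378 0.06 ]
```

```bash
python3 - <<'E'
from h import *
S=cam('scene');D=cam('side')
def go(name,it,p0):
    x,r=fit(it,p0);print(name,x[:2].round(4),np.degrees(x[2]).round(2),r.round(1).tolist())
a,b=.043,.12
go('rack',[(S,(a,b,0),(203.75,216.25)),(S,(a,-b,0),(156.2,190.7)),(S,(-a,b,0),(223,205)),(D,(-a,-b,0),(273.25,310)),(D,(a,-b,0),(305.5,306.2)),(D,(-a,b,0),(261.2,243))],[.5,-.32,-.25])
go('vise',[(S,(.16,-.055,0),(219.2,262.5)),(S,(.16,.055,0),(258.7,272)),(S,(-.08,.055,0),(282.5,217)),(D,(-.08,-.055,0),(251.8,221.8)),(D,(-.08,.055,0),(237.3,203.3)),(D,(.16,-.055,0),(311.6,200.4))],[.58,-.04,.13])
a,b=.065,.105
go('con',[(S,(a,-b,0),(345,249)),(S,(a,b,0),(427.4,274)),(S,(a,-b,.06),(347,239)),(S,(a,b,.06),(430,257)),(S,(-a,b,.06),(433.6,230)),(D,(-a,-b,0),(206.7,174.4)),(D,(a,-b,0),(236.7,165.6)),(D,(-a,-b,.06),(204.4,162.9)),(D,(a,-b,.06),(236.7,156.7)),(D,(-a,b,.06),(190.4,141.1))],[.5,.31,0])
for n,u,v in [('hamH',(200,167),(223,316)),('hamE',(249,173),(197,258)),('brush',(318,205),(198,194)),('mag',(160,248),(340,228)),('can',(342,318),(280,155)),('bin',(10,255),(362,178))]:
    print(n,ray(S,u,.0).round(3)[:2],ray(D,v,.0).round(3)[:2])
print('small',tri([(S,(132,178)),(D,(325,318))]).round(3),tri([(S,(154,165)),(D,(286,330))]).round(3), 'foot top',tri([(S,(169.5,169.5)),(D,(289,275.5))]).round(3))
print('wrench',ray(D,(163,162),0),ray(D,(182,183),0))
E
```

```text
rack [ 0.5097 -0.3197] -14.22 [[-0.2, 1.8], [-1.3, 0.9], [0.2, 0.5], [-1.0, 0.1], [0.3, 0.8], [-1.6, -0.4]]
vise [ 0.5739 -0.0363] 8.39 [[-0.7, 2.9], [0.5, 2.2], [-0.2, 2.3], [-1.2, 1.6], [-2.4, 1.1], [-0.2, 1.0]]
con [0.4941 0.3113] 3.97 [[-2.6, 5.9], [0.3, 1.5], [-2.0, -1.7], [3.4, 0.3], [0.3, -3.9], [-1.4, 2.1], [0.6, 3.3], [-0.1, 0.1], [0.4, -1.1], [-3.1, -3.6]]
hamH [ 0.311 -0.401] [ 0.318 -0.399]
hamE [ 0.276 -0.212] [ 0.306 -0.189]
brush [0.369 0.08 ] [0.384 0.106]
mag [ 0.749 -0.249] [ 0.761 -0.22 ]
can [0.768 0.264] [0.765 0.25 ]
bin [ 0.946 -0.604] [ 0.988 -0.006]
small [ 0.534 -0.52   0.044] [ 0.432 -0.513  0.043] foot top [ 0.49  -0.398  0.08 ]
wrench [0.3065188  0.35620692 0.        ] [0.34578928 0.19035396 0.        ]
```

```bash
python3 -m crank '[[[-1,262,-80,409,-0.31],[-1,262,-80,409,-0.31],[-1,262,-80,409,-0.31],[-1,262,-80,409,-0.31],[-1,262,-80,409,-0.31],[-1,262,-80,409,-0.31],[-1,262,-80,409,-0.31],[-1,262,-80,409,-0.31],[-1,262,-80,409,-0.31],[-1,262,-80,409,-0.31]]]'
python3 - <<'E'
from h import *
o=ctrl.get_obs();snap('wrist','w1.png');print(o['tool_pos'],o['orientation'],o['clock'])
c=cam('wrist',o)
L=[(0,-.06,.0825),(0,.06,.06)]
print(proj(c,place([.4941,.3113,.069],L)))
E
```

```text
clock: 3.0
tool_pos: [0.4975, 0.3003, 0.3064]
orientation: [-90.0, 0.0, -86.4]
force: [-0.2, 0.0, -0.5]
opening: 0.0875
[0.49751348 0.30027701 0.30640882] [-9.00145755e+01  4.80463378e-03 -8.64411465e+01] 3.0
[[294.16458958 160.44552022]
 [199.43843045 157.43657412]]
```

View pics/w1.png

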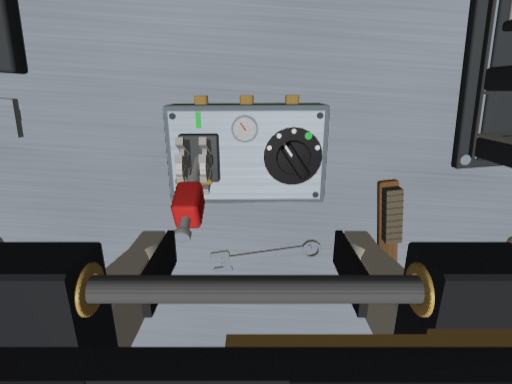

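The wrist view shows the console from (166,103) to (327,202), with the selector at (293,156). Its pointer is to the upper left, the green dot at (309,135), the collar at (188,204) and the wrench lying at (265,250), clear of the console. Zooming in on the selector.

```bash
python3 - <<'E'
from h import *
a=cv2.imread('pics/w1.png')
cv2.imwrite('pics/w1c.png',cv2.resize(a[95:215,155:335],None,fx=4.4,fy=4.4,interpolation=cv2.INTER_CUBIC))
E
```

```text
(no output)
```

View pics/w1c.png

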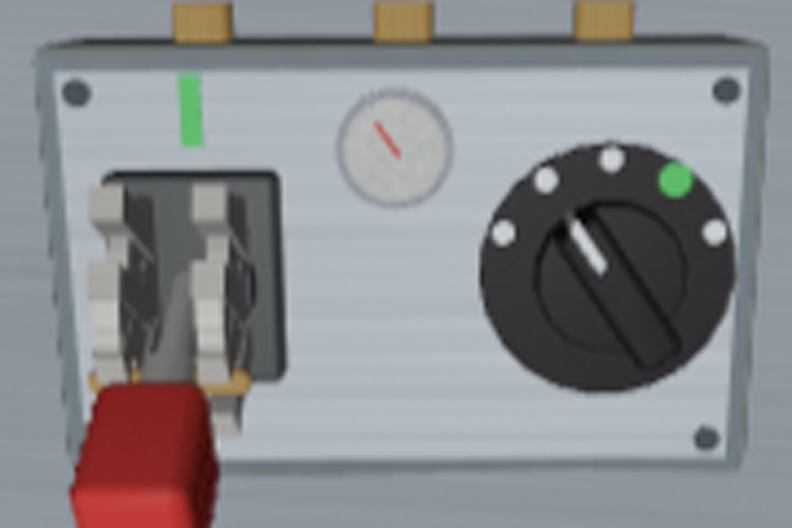

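```bash
python3 - <<'E'
from h import *
o=ctrl.get_obs();c=cam('wrist',o);S=cam('scene');D=cam('side')
f=lambda x,y:(155+(x+.5)/4.4-.5,95+(y+.5)/4.4-.5)
print('disc',ray(c,f(607,268),.066),ray(c,f(607,268),.06),'bar',ray(c,f(622,287),.095))
print('wp dir',ray(c,f(560,215),.095)-ray(c,f(640,365),.095))
g=[ray(c,f(*p),.062) for p in [(503,232),(545,180),(612,159),(676,180),(714,232)]]
for q in g:print(q.round(4))
print('screws',[ray(c,f(*p),.06).round(4) for p in [(76,92),(726,90),(706,438)]])
print('tri disc',tri([(c,f(622,287)),(S,(330+187/5,170+240/5))]))
E
```

```text
disc [0.50061146 0.25229135 0.066     ] [0.49943148 0.25148157 0.06      ] bar [0.50138986 0.25165707 0.095     ]
wp dir [0.03976339 0.02555117 0.        ]
[0.5085 0.2829 0.062 ]
[0.5242 0.272  0.062 ]
[0.5314 0.2534 0.062 ]
[0.5266 0.2345 0.062 ]
[0.5123 0.2218 0.062 ]
screws [array([0.5404, 0.4063, 0.06  ]), array([0.5524, 0.2229, 0.06  ]), array([0.4488, 0.2161, 0.06  ])]
tri disc [0.50014472 0.2503648  0.08911396]
```

The selector stands at 0.6 and the green mark is 1.2 rad further clockwise. I'll go above it with the jaws across the bar.

```bash
python3 -m crank '[[[-1,48,60,0,-0.2],[-1,48,120,0,-0.4],[-1,48,170,0,-0.6],[-1,48,170,0,-0.6],[-1,48,170,0,-0.6]]]'
python3 - <<'E'
from h import *
o=ctrl.get_obs();snap('wrist','w2.png');print(o['tool_pos'],o['orientation'],o['clock'])
c=cam('wrist',o);print(proj(c,[(.5005,.252,.095),(0.5005+.023*.788,.252+.023*.616,.095)]))
E
```

```text
clock: 3.68
tool_pos: [0.4999, 0.2536, 0.136]
orientation: [-90.1, -0.0, -51.9]
force: [0.3, 0.7, 0.3]
opening: 0.0874
[0.49986798 0.25356243 0.13600973] [-9.00657984e+01 -1.95703543e-02 -5.19098710e+01] 3.675
[[257.84720104 216.57982194]
 [257.9649416  183.99416102]]
```

View pics/w2.png

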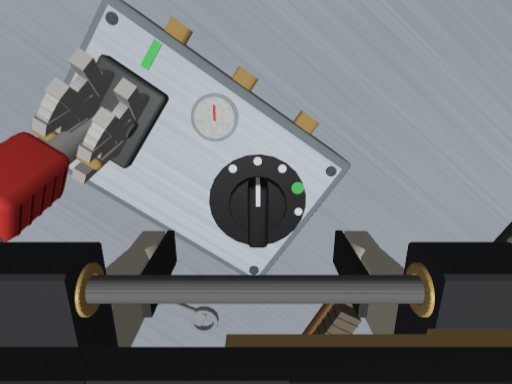

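The bar sits vertical at column 258, rows 178–247, square to the jaws as predicted. Descend and grip.

```bash
python3 -m crank '[[[-1,1,45,0,0],[-0.5,1,61,0,0],[1,1,61,0,0],[1,1,61,0,0],[1,1,61,0,0],[1,1,61,0,0],[1,1,61,0,0]]]'
```

```text
clock: 4.6
tool_pos: [0.5013, 0.252, 0.076]
orientation: [-90.0, 0.0, -52.0]
force: [0.0, -0.4, -0.5]
opening: 0.0337
```

```bash
python3 -m crank '[[[1,0,0,0,0],[1,0,0,0,0],[1,0,0,0,0],[1,0,0,0,0]]]'
```

```text
clock: 5.1
tool_pos: [0.5012, 0.2518, 0.0756]
orientation: [-90.0, -0.0, -52.0]
force: [0.3, -1.0, -0.7]
opening: 0.0134
```

Gripped at about 14 mm. Turning 1.2 rad clockwise.

```bash
python3 -m crank '[[[1,0,0,0,0.18],[1,0,0,0,0.36],[1,0,0,0,0.54],[1,0,0,0,0.72],[1,0,0,0,0.9],[1,0,0,0,1.08],[1,0,0,0,1.2],[1,0,0,0,1.21],[1,0,0,0,1.21]]]'
```

```text
clock: 6.22
tool_pos: [0.5012, 0.2503, 0.0756]
orientation: [-90.0, -0.1, -121.3]
force: [3.1, -6.2, 2.0]
opening: 0.0139
```

```bash
python3 -m crank '[[[-1,0,0,0,0],[-1,0,0,0,0],[-1,0,0,0,0],[-1,0,-60,0,0],[-1,0,-120,0,0],[-1,0,-180,0,0],[-1,0,-180,0,0]]]'
python3 - <<'E'
from h import *
o=ctrl.get_obs();snap('wrist','w3.png');print(o['tool_pos'],o['orientation'],o['clock'])
E
```

```text
clock: 7.1
tool_pos: [0.5033, 0.2536, 0.2614]
orientation: [-89.8, 0.5, -121.3]
force: [0.3, -0.6, -1.1]
opening: 0.0784
[0.50328815 0.25355111 0.26138846] [ -89.80311694    0.54266996 -121.28545696] 7.1
```

View pics/w3.png

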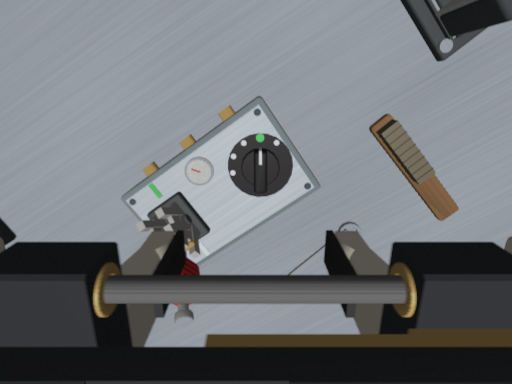

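The pointer now points at the green dot (260,138). Next I'll survey the vise and rack from above.

```bash
python3 -m crank '[[[-1,374,-110,251,1.27],[-1,374,-110,251,1.27],[-1,374,-110,251,1.27],[-1,374,-110,251,1.27],[-1,374,-110,251,1.27],[-1,374,-110,251,1.27],[-1,374,-110,251,1.27],[-1,374,-110,251,1.27],[-1,374,-110,251,1.27],[-1,374,-110,251,1.27]]]'
python3 - <<'E'
from h import *
o=ctrl.get_obs();snap('wrist','w4.png');print(o['tool_pos'],o['orientation'],o['clock'])
np.save('o4.npy',o,allow_pickle=True)
c=cam('wrist',o);print(proj(c,place([.5739,-.0363,.146],[(-.025,-.05,.127),(-.025,.05,.127),(.025,-.05,.127),(.025,.05,.127),(0,0,.04)])))
print(proj(c,place([.5097,-.3197,-.248],[(-.043,-.12,0),(-.043,.12,0),(.043,-.12,0),(.043,.12,0),(0,-.079,.081)])))
E
```

```text
clock: 8.4
tool_pos: [0.5208, -0.1976, 0.3642]
orientation: [-90.0, -0.1, 165.9]
force: [0.1, 0.4, 0.1]
opening: 0.0873
[ 0.52076763 -0.19758233  0.36419757] [-9.00036049e+01 -1.25659723e-01  1.65902392e+02] 8.4
[[247.48218193 238.86227764]
 [274.06846521 295.92606532]
 [214.44142575 251.33313407]
 [242.68587077 306.94707717]
 [246.36104947 245.46639933]]
[[270.13879642 -28.45504786]
 [267.83425163 140.95117637]
 [209.38937933 -28.53717303]
 [215.60591821 140.93042218]
 [237.39845083 -12.63722925]]
```

View pics/w4.png

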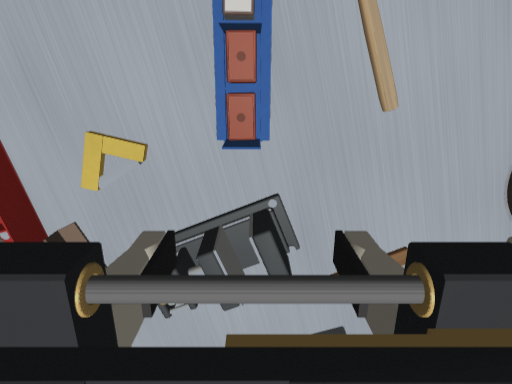

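```bash
python3 -m crank '[[[-1,-18,30,60,0],[-1,-18,60,120,0],[-1,-18,100,180,0],[-1,-18,150,201,0],[-1,-18,164,201,0],[-1,-18,164,201,0]]]'
python3 - <<'E'
from h import *
o=ctrl.get_obs();im=snap('wrist','w5.png');print(o['tool_pos'],o['orientation'],o['clock'])
np.save('o5.npy',o,allow_pickle=True)
c=cam('wrist',o);print(ctrl.find_in('wrist','foot_mid'))
print(proj(c,place([.5097,-.3197,-.248],[(-.02,-.079-.032,.081),(-.02,-.079+.032,.081),(.02,-.079+.032,.081),(.02,-.111,.081)])))
E
```

```text
clock: 9.2
tool_pos: [0.4887, -0.3963, 0.1991]
orientation: [-90.1, -0.3, 165.9]
force: [1.1, -0.0, 0.3]
opening: 0.0878
[ 0.48866886 -0.39628206  0.19910108] [-90.05906045  -0.26999867 165.9244485 ] 9.2
[{'extent': [158.2, 29.5, 42.2, 56.5], 'confidence': 0.93}, {'extent': [264.6, 5.1, 42.6, 58.5], 'confidence': 0.83}]
[[273.68226692 150.33663196]
 [272.34343044 217.75754023]
 [229.77837808 217.78574792]
 [228.12222887 150.32512843]]
```

View pics/w5.png

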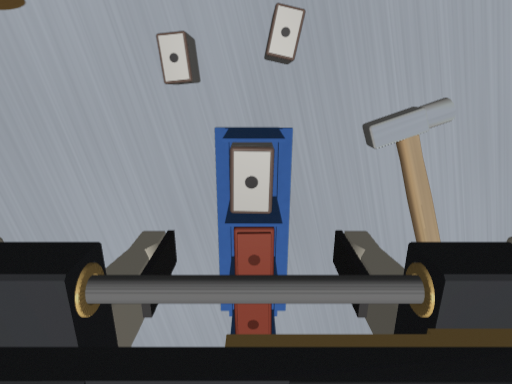

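The foot is in the stall with its top at (231–273, 145–213), hole at (252,182) and a dark bead round the cap. The two small bare blocks at (174,58) and (286,33) are the look-alikes.

```bash
python3 - <<'E'
from h import *
o=np.load('o5.npy',allow_pickle=True).item();c=cam('wrist',o);S=cam('scene');D=cam('side')
for p in [(252,182),(231.5,145),(273,145),(273,213),(231.5,213)]:print(ray(c,p,.081).round(4))
print('tri',tri([(c,(252,182)),(D,(180+437/4,205+282/4)),(S,(110+238/4,140+117/4))]).round(4))
b=cv2.imread('pics/w5.png');cv2.imwrite('pics/w5c.png',cv2.resize(b[120:230,200:310],None,fx=5,fy=5,interpolation=cv2.INTER_CUBIC))
t=R.from_euler('xyz',o['orientation'],degrees=True).as_matrix()
print('shift mm',(t.T@(ray(c,(252,182),.081)-o['tool_pos'])*1000).round(1))
E
```

```text
[ 0.4887 -0.399   0.081 ]
[ 0.4977 -0.436   0.081 ]
[ 0.4626 -0.4271  0.081 ]
[ 0.4771 -0.3649  0.081 ]
[ 0.5147 -0.3744  0.081 ]
tri [ 0.4893 -0.3988  0.0806]
shift mm [ -1.2 118.1   2.7]
```

View pics/w5c.png

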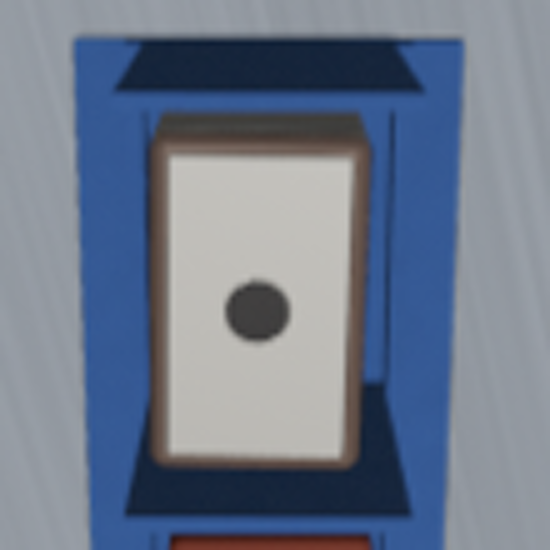

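The close crop confirms it: bare cap, brown weld bead, sole full-size bare foot. Descend and grip.

```bash
python3 -m crank '[[[-1,-1,60,3,0],[-1,-1,110,3,0],[-1,-1,145,3,0],[-1,-1,159,3,0],[1,-1,159,3,0],[1,-1,159,3,0],[1,-1,159,3,0],[1,-1,159,3,0],[1,-1,159,3,0],[1,-1,159,3,0],[1,-1,159,3,0]]]'
```

```text
clock: 10.68
tool_pos: [0.4899, -0.4007, 0.0429]
orientation: [-90.0, 0.0, 165.9]
force: [-0.2, 0.7, 3.8]
opening: 0.04
```

```bash
python3 -m crank '[[[1,0,-30,0,0],[1,0,-80,0,0],[1,0,-130,0,0],[1,0,-170,0,0],[1,0,-170,0,0]]]'
python3 - <<'E'
from h import *
o=ctrl.get_obs();print(o['joint_pos'],o['tool_pos'])
snap('side','s2.png')
b=cv2.imread('pics/s2.png');cv2.imwrite('pics/s2c.png',cv2.resize(b[130:360,180:380],None,fx=2.6,fy=2.6,interpolation=cv2.INTER_CUBIC))
E
```

```text
clock: 11.3
tool_pos: [0.491, -0.4011, 0.215]
orientation: [-90.0, 0.3, 165.9]
force: [0.2, 0.1, -8.1]
opening: 0.0402
[-2.16353627e+01  1.69825603e+01 -6.01208308e+00  6.39522785e-03
 -6.67291858e+01  7.53897280e+00] [ 0.49100447 -0.40113136  0.2150465 ]
```

View pics/s2c.png

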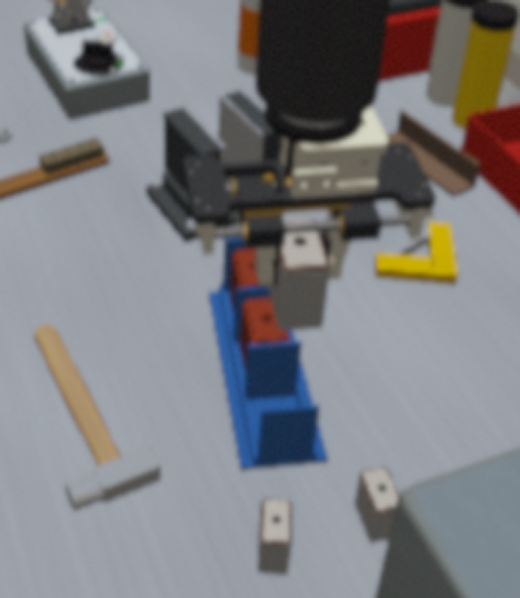

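The foot is held at 40 mm opening and the primed ones are unmoved. Carrying it to a clear bench spot for regrasping.

```bash
python3 -m crank '[[[1,-38,0,-547,-0.39],[1,-38,0,-547,-0.39],[1,-38,0,-547,-0.39],[1,-38,0,-547,-0.39],[1,-38,0,-547,-0.39],[1,-38,0,-547,-0.39],[1,-38,0,-547,-0.39],[1,-38,0,-547,-0.39],[1,-38,0,-547,-0.39],[1,-38,0,-547,-0.39],[1,-38,0,-547,-0.39]]]'
python3 - <<'E'
from h import *
o=ctrl.get_obs();print(o['joint_pos'],o['tool_pos'])
snap('scene','s3.png')
E
```

```text
clock: 12.72
tool_pos: [0.6584, 0.1205, 0.2092]
orientation: [-89.9, -0.3, -171.7]
force: [-0.1, -0.8, -6.0]
opening: 0.04
[ 2.69982451e+01  2.07990615e+01 -1.21529594e+00 -5.01130480e-02
 -6.82952484e+01 -1.87108863e+01] [0.65835668 0.12051013 0.20922842]
```

View pics/s3.png

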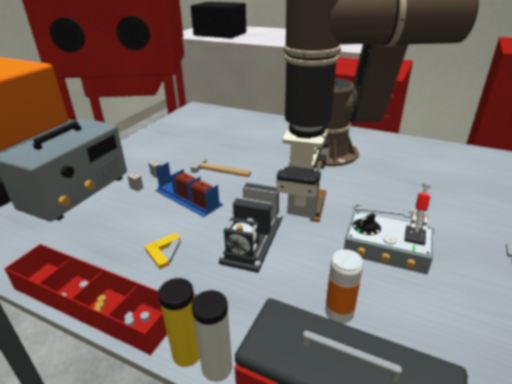

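Clear beneath: brush is behind, can at (345,285) is away. Lowering.

```bash
python3 -m crank '[[[1,0,60,0,0],[1,0,110,0,0],[1,0,145,0,0],[1,0,160,0,0],[1,0,166,0,0],[1,0,169,0,0],[1,0,171,0,0],[1,0,171,0,0]]]'
```

```text
clock: 13.78
tool_pos: [0.6603, 0.1208, 0.0424]
orientation: [-90.0, 0.1, -171.7]
force: [0.6, -0.1, -6.6]
opening: 0.0399
```

```bash
python3 -m crank '[[[1,0,3,0,0],[1,0,5,0,0],[1,0,6,0,0],[1,0,6,0,0]]]'
```

```text
clock: 14.28
tool_pos: [0.6602, 0.1205, 0.0373]
orientation: [-90.0, 0.1, -171.7]
force: [-4.6, -2.3, 5.9]
opening: 0.0398
```

```bash
python3 -m crank '[[[-1,0,0,0,0],[-1,0,0,0,0],[-1,0,0,0,0],[-1,0,-40,0,0],[-1,0,-100,0,0],[-1,0,-160,0,-0.18],[-1,0,-160,0,-0.36],[-1,0,-160,0,-0.54],[-1,0,-160,0,-0.72],[-1,0,-160,0,-0.9],[-1,0,-160,0,-1.08],[-1,0,-160,0,-1.26]]]'
python3 -m crank '[[[-1,0,0,0,-0.18],[-1,0,0,0,-0.31],[-1,0,0,0,-0.31]]]'
python3 - <<'E'
from h import *
o=ctrl.get_obs();snap('wrist','w6.png');print(o['tool_pos'],o['orientation'],o['clock'])
np.save('o6.npy',o,allow_pickle=True)
c=cam('wrist',o);print(proj(c,place([.6602,.1205,.146],[(0,0,.075)])))
E
```

```text
clock: 15.78
tool_pos: [0.66, 0.1207, 0.1955]
orientation: [-90.0, -0.0, -99.2]
force: [0.4, 0.8, 0.4]
opening: 0.0876
clock: 16.15
tool_pos: [0.66, 0.1207, 0.1955]
orientation: [-90.0, -0.0, -81.8]
force: [0.1, -0.4, -1.0]
opening: 0.0874
[0.65996759 0.12068736 0.19549965] [-8.99993054e+01 -2.76609295e-03 -8.18464156e+01] 16.15
[[254.76166123 182.32209584]]
```

View pics/w6.png

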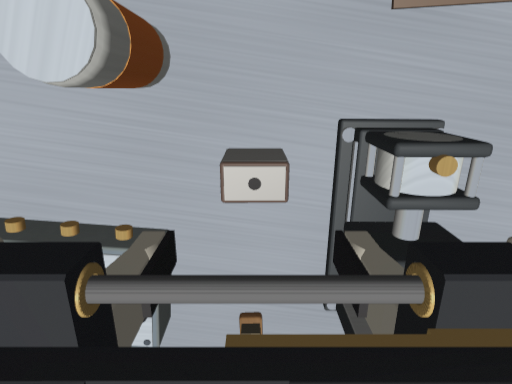

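The foot stands upright on the bench at (254,183). A quick look straight down on the vise for its exact pose.

```bash
python3 -m crank '[[[-1,146,-110,-112,0],[-1,146,-110,-112,0],[-1,146,-110,-112,0],[-1,146,-110,-112,0],[-1,146,-110,-112,0],[-1,146,-110,-112,0]]]'
python3 - <<'E'
from h import *
o=ctrl.get_obs();snap('wrist','w7.png');print(o['tool_pos'],o['orientation'],o['clock'])
np.save('o7.npy',o,allow_pickle=True)
c=cam('wrist',o);print(proj(c,place([.5739,-.0363,.146],[(-.025,-.05,.127),(-.025,.05,.127),(.025,.05,.127),(.025,-.05,.127),(0,0,.04)])))
b=cv2.imread('pics/w7.png');cv2.imwrite('pics/w7c.png',cv2.resize(b[80:240,160:360],None,fx=4,fy=4,interpolation=cv2.INTER_CUBIC))
E
```

```text
clock: 16.95
tool_pos: [0.57, -0.0393, 0.3046]
orientation: [-90.1, 0.0, -81.9]
force: [-0.2, -0.5, -0.5]
opening: 0.0875
[ 0.56995883 -0.03929798  0.30460207] [-9.00609498e+01  2.06142521e-02 -8.18562770e+01] 16.95
[[297.70806529 185.49945427]
 [207.26380967 185.94575261]
 [204.87084787 140.75264326]
 [299.44062823 140.26495953]
 [252.71706101 148.93328905]]
```

View pics/w7c.png

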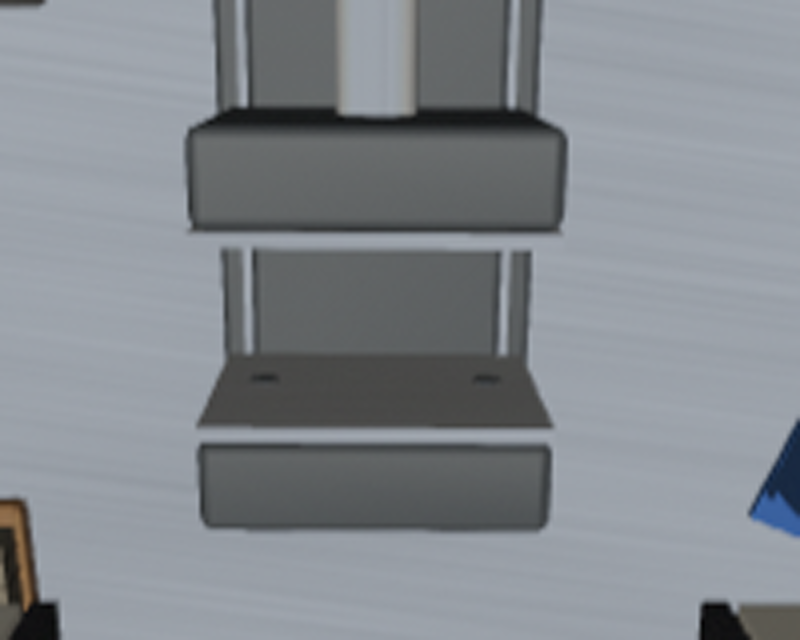

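```bash
python3 - <<'E'
from h import *
o=np.load('o7.npy',allow_pickle=True).item();c=cam('wrist',o)
f=lambda x,y:(160+(x+.5)/4-.5,80+(y+.5)/4-.5)
it=[(c,(-.025,-.05,.127),f(553,427)),(c,(-.025,.05,.127),f(198,427)),(c,(.025,.05,.127),f(188,248)),(c,(.025,-.05,.127),f(562,248))]
x,r=fit(it,[.57,-.04,.14]);print(x,np.degrees(x[2]),r.round(1).tolist())
# free height check
def g(p):return np.concatenate([proj(c,place(p[:3],(L[0],L[1],p[3])))[0]-u for _,L,u in it])
q=least_squares(g,[.57,-.04,.14,.127]);print('free z',q.x)
o6=np.load('o6.npy',allow_pickle=True).item();c6=cam('wrist',o6)
print('foot',ray(c6,(254.5,183),.075),[ray(c6,p,.075).round(4) for p in [(220,162),(288,162),(288.5,202.5),(220.5,202.5)]])
E
```

```text
[ 0.57306381 -0.03763483  0.14109436] 8.084111488433075 [[0.8, 0.2], [-0.9, 0.2], [-0.5, -0.1], [0.5, -0.2]]
free z [ 0.57209925 -0.03776602  0.14121843  0.12262056]
foot [0.65952824 0.12064743 0.075     ] [array([0.6746, 0.154 , 0.075 ]), array([0.6832, 0.0937, 0.075 ]), array([0.6452, 0.0866, 0.075 ]), array([0.6363, 0.1494, 0.075 ])]
```

```bash
python3 -m crank '[[[-1,-55,0,42,0],[-1,-100,40,77,0],[-1,-145,80,112,0],[-1,-145,130,112,0],[-1,-145,185,112,0],[-1,-145,230,112,0],[-1,-145,258,112,0],[-1,-145,268,112,0],[-1,-145,268,112,0]]]'
```

```text
clock: 18.12
tool_pos: [0.6598, 0.1201, 0.0366]
orientation: [-90.1, -0.0, -81.8]
force: [1.6, -0.2, -0.8]
opening: 0.0878
```

```bash
python3 -m crank '[[[1,0,0,0,0],[1,0,0,0,0],[1,0,0,0,0],[1,0,0,0,0],[1,0,0,0,0],[1,0,0,0,0]]]'
```

```text
clock: 18.88
tool_pos: [0.6607, 0.1201, 0.0387]
orientation: [-89.9, 0.0, -81.8]
force: [-1.4, 2.2, 6.5]
opening: 0.0638
```

Gripped at 63.8 mm. Lift and carry over the vise.

```bash
python3 -m crank '[[[1,0,-50,0,0],[1,0,-110,0,0],[1,0,-170,0,0],[1,48,-170,-36,0],[1,96,-170,-73,0],[1,144,-170,-109,0],[1,144,-170,-109,0],[1,144,-170,-109,0],[1,144,-170,-109,0]]]'
python3 - <<'E'
from h import *
o=ctrl.get_obs();snap('wrist','w8.png');print(o['tool_pos'],o['orientation'],o['clock'])
snap('scene','s8.png');snap('side','d8.png')
a=cv2.imread('pics/s8.png')[130:290,180:340];b=cv2.imread('pics/d8.png')[70:230,190:350]
cv2.imwrite('pics/m8.png',cv2.resize(np.hstack([a,b]),None,fx=2.5,fy=2.5,interpolation=cv2.INTER_CUBIC))
t=R.from_euler('xyz',o['orientation'],degrees=True).as_matrix()
print('shift',(t.T@(np.array([.573,-.0377,0])-o['tool_pos'])*1000).round(1))
E
```

```text
clock: 20.0
tool_pos: [0.5728, -0.0377, 0.2069]
orientation: [-90.1, 0.0, -81.8]
force: [-0.1, 1.2, -6.9]
opening: 0.0638
[ 0.57281018 -0.03774616  0.20692358] [-9.00552708e+01  1.37527634e-02 -8.17686573e+01] 20.0
shift [  0.  206.9   0.4]
```

View pics/w8.png

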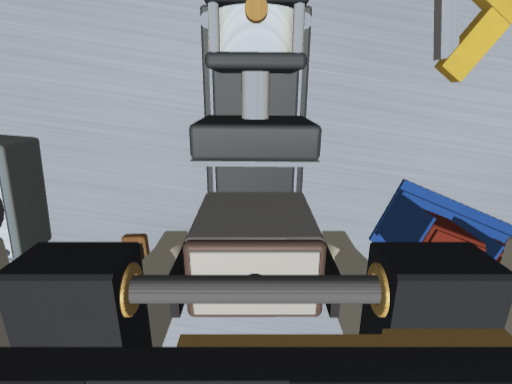

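View pics/m8.png

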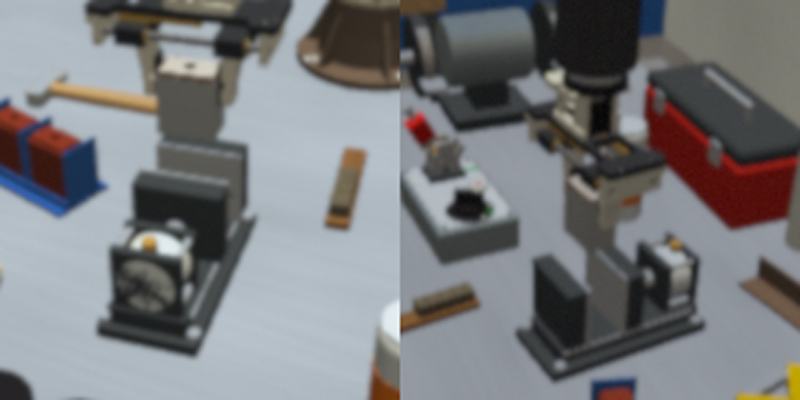

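Foot hangs square and centred above the gap. Lowering in between the jaws, slowly.

```bash
python3 -m crank '[[[1,0,20,0,0],[1,0,40,0,0],[1,0,55,0,0],[1,0,70,0,0],[1,0,80,0,0],[1,0,90,0,0],[1,0,100,0,0],[1,0,108,0,0],[1,0,114,0,0],[1,0,114,0,0]]]'
```

```text
clock: 21.4
tool_pos: [0.5725, -0.0385, 0.0931]
orientation: [-90.0, -0.0, -81.8]
force: [-0.1, 0.0, -5.8]
opening: 0.0639
```

```bash
python3 -m crank '[[[1,0,4,0,0],[1,0,8,0,0],[1,0,11,0,0],[1,0,13,0,0],[1,0,15,0,0],[1,0,15,0,0]]]'
```

```text
clock: 22.15
tool_pos: [0.573, -0.0384, 0.0788]
orientation: [-90.0, -0.0, -81.8]
force: [-0.4, 0.1, -3.7]
opening: 0.0641
```

```bash
python3 -m crank '[[[1,0,1,0,0],[1,0,2,0,0],[1,0,2,0,0]]]'
```

```text
clock: 22.52
tool_pos: [0.5732, -0.0383, 0.0786]
orientation: [-89.9, -0.0, -81.8]
force: [-6.2, 1.5, 12.2]
opening: 0.064
```

On the bed (upward 12 N). Release and rise.

```bash
python3 -m crank '[[[0,0,0,0,0],[-1,0,0,0,0],[-1,0,0,0,0],[-1,0,0,0,0],[-1,0,-30,0,0],[-1,0,-80,0,0],[-1,0,-140,0,0],[-1,0,-200,0,0],[-1,0,-220,0,0],[-1,0,-220,0,0]]]'
python3 - <<'E'
from h import *
o=ctrl.get_obs();snap('wrist','w9.png');print(o['tool_pos'],o['orientation'],o['clock'])
b=cv2.imread('pics/w9.png');cv2.imwrite('pics/w9c.png',cv2.resize(b[80:260,160:360],None,fx=3.3,fy=3.3,interpolation=cv2.INTER_CUBIC))
c=cam('wrist',o);print(proj(c,place([.573,-.0377,.141],[(-.02,-.032,.115),(.02,.032,.115)])))
E
```

```text
clock: 23.78
tool_pos: [0.5736, -0.0383, 0.2985]
orientation: [-89.8, 0.0, -81.8]
force: [-0.5, -0.2, 0.0]
opening: 0.0878
[ 0.57355406 -0.0383047   0.29847257] [-8.97805647e+01  1.50590874e-02 -8.17953220e+01] 23.775
[[282.38486091 184.82035153]
 [224.4460748  149.45487468]]
```

View pics/w9c.png

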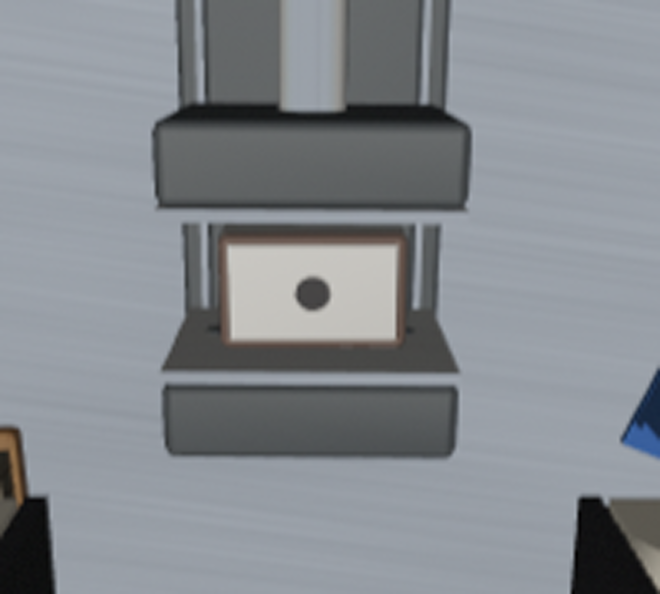

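Foot stands cap up, square between the jaws (hole at crop (312,293)). On to the lever; looking from above it.

```bash
python3 -m crank '[[[-1,-420,-10,-54,0.08],[-1,-420,-10,-54,0.08],[-1,-420,-10,-54,0.08],[-1,-420,-10,-54,0.08],[-1,-420,-10,-54,0.08],[-1,-420,-10,-54,0.08],[-1,-420,-10,-54,0.08],[-1,-420,-10,-54,0.08],[-1,-420,-10,-54,0.08]]]'
python3 - <<'E'
from h import *
o=ctrl.get_obs();snap('wrist','w10.png');print(o['tool_pos'],o['orientation'],o['clock'])
np.save('o10.npy',o,allow_pickle=True)
b=cv2.imread('pics/w10.png');cv2.imwrite('pics/w10c.png',cv2.resize(b[60:260,160:360],None,fx=3,fy=3,interpolation=cv2.INTER_CUBIC))
c=cam('wrist',o);print(proj(c,[(.4585,.3695,.149),(.4928,.3717,.078)]))
print(ctrl.find_in('wrist','collar_mid'))
E
```

```text
clock: 24.95
tool_pos: [0.4589, 0.3693, 0.3048]
orientation: [-90.1, -0.1, -86.3]
force: [0.2, -1.2, -0.1]
opening: 0.0879
[0.4588588  0.36929015 0.30483241] [-90.1086157   -0.13037546 -86.34194837] 24.95
[[253.84315738 172.80616206]
 [253.72751012 129.99332403]]
[{'extent': [236.0, 146.8, 39.4, 49.0], 'confidence': 0.73}]
```

View pics/w10c.png

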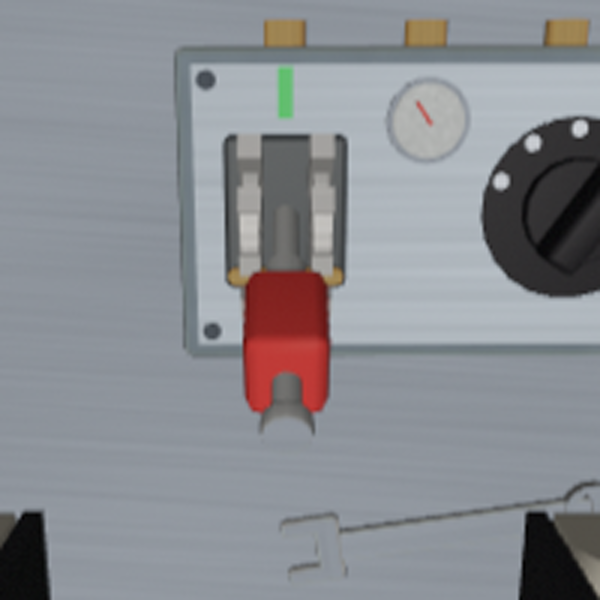

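```bash
python3 - <<'E'
from h import *
o=np.load('o10.npy',allow_pickle=True).item();c=cam('wrist',o)
p=np.array([.4928,.3717,.078]);ex=np.array([.998,.0645,0]);ey=np.array([-.0645,.998,0]);s,co=np.sin(.45),np.cos(.45)
u=-s*ex+co*np.array([0,0,1]);w=co*ex+s*np.array([0,0,1])
for n,r,a in [('out far',100,17),('out near',100,-17),('in far',58,17),('cap',122,0)]:
    q=[p+u*r/1e3+w*a/1e3+ey*b/1e3 for b in (14,-14)]
    print(n,((proj(c,q)-[160,60])*3).round(0).tolist())
g=p+u*.087;t=R.from_euler('xyz',o['orientation'],degrees=True).as_matrix()
print('to grasp TCP shift',(t.T@(g-[0,0,.019]-o['tool_pos'])*1e3).round(1))
S=cam('scene');D=cam('side')
print(proj(S,[p+u*.079,p+u*.122]),proj(D,[p+u*.079,p+u*.122]))
E
```

```text
out far [[237.0, 341.0], [327.0, 341.0]]
out near [[240.0, 418.0], [323.0, 417.0]]
in far [[241.0, 261.0], [322.0, 261.0]]
cap [[236.0, 430.0], [327.0, 429.0]]
to grasp TCP shift [ -0.6 167.5  -3.5]
[[422.89941543 201.53438729]
 [426.62648134 184.64431018]] [[197.13331704 120.51532425]
 [191.67159185 112.06107178]]
```

The collar model agrees with the picture (collar centreline at column ~255, rows 150–197; about 1 mm sideways off). Descend and grip it on its flats.

```bash
python3 -m crank '[[[-1,1,60,-4,0],[-1,1,115,-4,0],[-1,1,150,-4,0],[-1,1,167,-4,0],[-1,1,167,-4,0],[1,1,167,-4,0],[1,1,167,-4,0],[1,1,167,-4,0],[1,1,167,-4,0],[1,1,167,-4,0],[1,1,167,-4,0],[1,1,167,-4,0]]]'
```

```text
clock: 26.55
tool_pos: [0.4554, 0.3683, 0.1395]
orientation: [-90.0, -0.0, -86.4]
force: [-0.5, -0.8, -0.2]
opening: 0.0275
```

```bash
python3 -m crank '[[[1,0,0,0,0],[1,0,0,0,0]]]'; python3 - <<'E'
from h import *
snap('scene','s11.png');snap('side','d11.png')
a=cv2.imread('pics/s11.png')[130:290,330:490];b=cv2.imread('pics/d11.png')[60:220,120:280]
cv2.imwrite('pics/m11.png',cv2.resize(np.hstack([a,b]),None,fx=2.5,fy=2.5,interpolation=cv2.INTER_CUBIC))
E
```

```text
clock: 26.8
tool_pos: [0.4554, 0.3683, 0.1395]
orientation: [-90.0, -0.0, -86.4]
force: [0.9, -0.2, 0.9]
opening: 0.0282
```

View pics/m11.png

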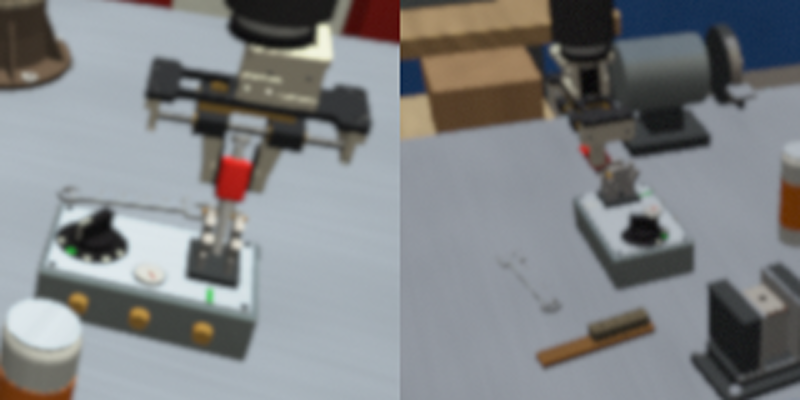

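Gripped at 28.2 mm. Lift the collar along the lever.

```bash
python3 -m crank '[[[1,0,-4,-2,0],[1,0,-8,-4,0],[1,0,-12,-6,0],[1,0,-13,-6,0],[1,0,-13,-6,0]]]'; python3 - <<'E'
from h import *
snap('scene','s12.png')
a=cv2.imread('pics/s12.png')[170:270,370:470];b=cv2.imread('pics/s11.png')[170:270,370:470]
cv2.imwrite('pics/m12.png',cv2.resize(np.hstack([b,a]),None,fx=4,fy=4,interpolation=cv2.INTER_CUBIC))
E
```

```text
clock: 27.52
tool_pos: [0.4493, 0.3678, 0.1522]
orientation: [-90.0, -0.0, -86.4]
force: [4.7, 0.6, -9.2]
opening: 0.0281
```

View pics/m12.png

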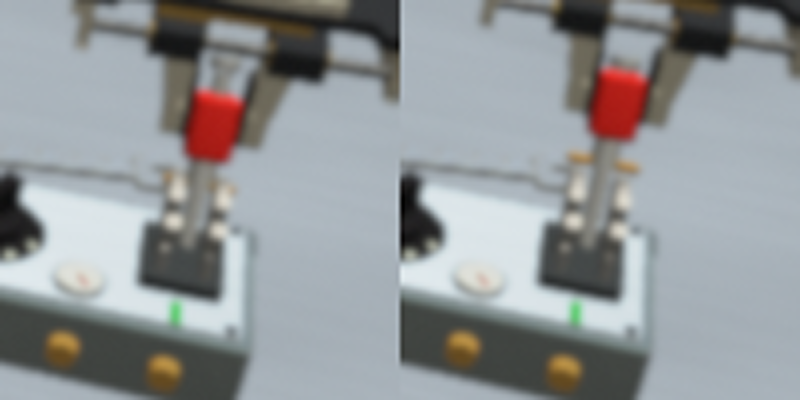

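Collar is up by about 13 mm with ~10 N along the lever, as the spring should give. Swing to the first half.

```bash
python3 -m crank '[[[1,0,-2,4.2,0],[1,0,-3.5,8.5,0],[1,0,-5,13,0],[1,0,-6.3,17.4,0],[1,0,-8.2,26.4,0],[1,0,-9.3,35.6,0],[1,0,-9.6,44.9,0],[1,0,-9.6,44.9,0]]]'; python3 - <<'E'
from h import *
snap('scene','s13.png')
a=cv2.imread('pics/s13.png')[170:270,370:470]
cv2.imwrite('pics/m13.png',cv2.resize(a,None,fx=4,fy=4,interpolation=cv2.INTER_CUBIC))
E
```

```text
clock: 28.58
tool_pos: [0.4953, 0.3708, 0.1621]
orientation: [-90.0, -0.0, -86.4]
force: [-2.0, 1.0, -9.4]
opening: 0.0278
```

View pics/m13.png

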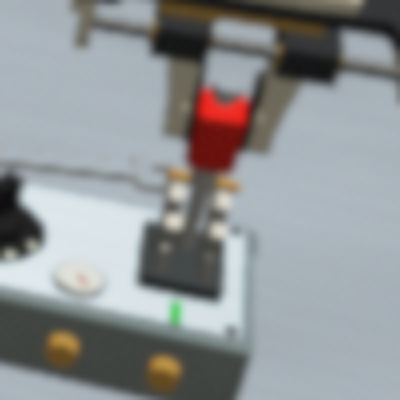

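```bash
python3 -m crank '[[[1,0,0.5,9.2,0],[1,0,1.9,18.4,0],[1,0,4.1,27.4,0],[1,0,7,36.1,0],[1,0,9,40.9,0],[1,0,10.7,44.6,0],[1,0,10.9,45.5,0],[1,0,10.9,45.5,0]]]'; python3 - <<'E'
from h import *
snap('scene','s14.png');snap('side','d14.png')
a=cv2.imread('pics/s14.png')[170:270,370:470];b=cv2.imread('pics/d14.png')[90:190,170:270]
cv2.imwrite('pics/m14.png',cv2.resize(np.hstack([a,b]),None,fx=4,fy=4,interpolation=cv2.INTER_CUBIC))
E
```

```text
clock: 29.62
tool_pos: [0.534, 0.3731, 0.1508]
orientation: [-90.5, -0.1, -86.4]
force: [-28.5, 2.8, 3.7]
opening: 0.0278
```

View pics/m14.png

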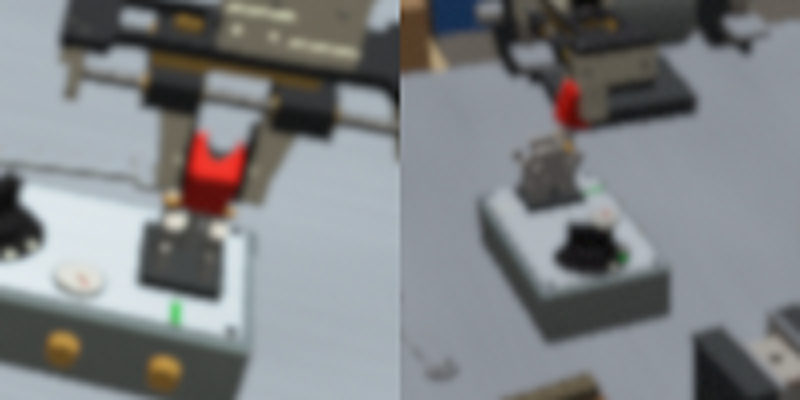

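28 N of tangential resistance: either at the stop or nearly. Check the lever angle and jaw in the pictures.

```bash
python3 - <<'E'
from h import *
b=cv2.imread('pics/d14.png')[150:230,225:325];a=cv2.imread('pics/d11.png')[150:230,225:325]
cv2.imwrite('pics/m14b.png',cv2.resize(np.hstack([a,b]),None,fx=4,fy=4,interpolation=cv2.INTER_CUBIC))
o=ctrl.get_obs();print(o['clock'],o['force'],o['tool_pos'],o['joint_pos'])
p=np.array([.4928,.3717,.078]);ex=np.array([.998,.0645,0])
D=cam('side')
for ph in (.35,.4,.45):
  u=np.sin(ph)*ex+np.cos(ph)*np.array([0,0,1]);print(ph,((proj(D,[p+u*.071,p+u*.113])-[170,90])*4+[400,0]).round().tolist())
E
```

```text
29.725 [-27.98718897   1.55988681   2.95289468] [0.53399893 0.37310962 0.15086925] [ 51.88155055  21.71387057  -7.71793234  -0.34612945 -60.96320021
  41.93363342]
0.35 [[566.0, 116.0], [578.0, 76.0]]
0.4 [[570.0, 116.0], [584.0, 77.0]]
0.45 [[573.0, 117.0], [589.0, 78.0]]
```

View pics/m14b.png

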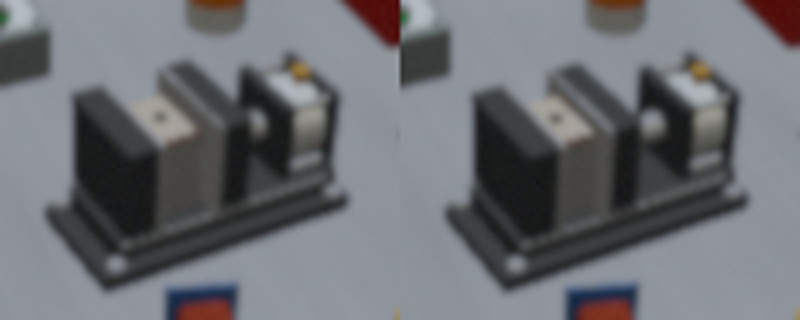

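The jaw has closed onto the foot. Ease the preload a little and see whether the tool stays (i.e. lever is on its stop).

```bash
python3 -m crank '[[[1,0,-0.5,-1,0],[1,0,-1,-2,0],[1,0,-1,-2,0]]]'
```

```text
clock: 30.1
tool_pos: [0.5338, 0.3732, 0.1522]
orientation: [-90.3, -0.1, -86.3]
force: [-21.5, 1.9, 0.3]
opening: 0.0276
```

The tool didn't follow, so the lever is on its stop. Now let the collar down along the lever.

```bash
python3 -m crank '[[[1,0,3,-1.5,0],[1,0,6,-3,0],[1,0,9,-4.5,0],[1,0,12,-6,0],[1,0,13,-6.5,0],[1,0,13,-6.5,0]]]'
python3 - <<'E'
from h import *
snap('scene','s15.png');snap('side','d15.png')
a=cv2.imread('pics/s15.png')[170:270,370:470];b=cv2.imread('pics/d15.png')[90:190,170:270]
cv2.imwrite('pics/m15.png',cv2.resize(np.hstack([a,b]),None,fx=4,fy=4,interpolation=cv2.INTER_CUBIC))
E
```

```text
clock: 30.85
tool_pos: [0.5312, 0.3733, 0.1441]
orientation: [-89.8, 0.1, -86.3]
force: [-15.1, -3.4, 19.9]
opening: 0.0278
```

View pics/m15.png

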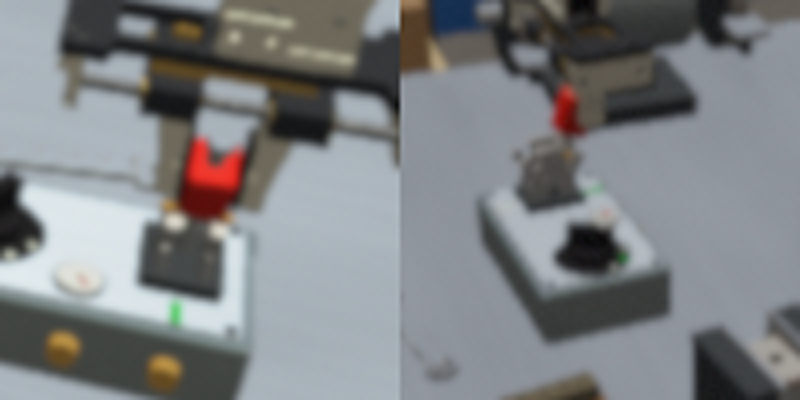

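```bash
python3 - <<'E'
from h import *
S=cam('scene');D=cam('side')
p=np.array([.4928,.3717,.078]);ex=np.array([.998,.0645,0]);ey=np.array([-.0645,.998,0]);Z=np.array([0,0,1.])
# calibrate: initial pose scene corners, s=0, ph=-.45
def corners(ph,s):
    u=np.sin(ph)*ex+np.cos(ph)*Z;w=np.cos(ph)*ex-np.sin(ph)*Z
    return [p+u*(.079+s+a)+w*b+ey*c for a in(-.021,.021) for b in(-.017,.017) for c in(-.014,.014)]
for ph,s in [(-.45,0),(-.437,.013),(0,.012),(.45,.013),(.45,.010),(.45,.005),(.45,0),(.4,.01)]:
    q=(proj(S,corners(ph,s))-[370,170])*4;r=(proj(D,corners(ph,s))-[170,90])*4
    print(ph,s,'S',q.min(0).round(),q.max(0).round(),'D',r.min(0).round(),r.max(0).round())
for f in ['s11','s12','s13','s14','s15']:
    im=cv2.imread(f'pics/{f}.png').astype(int)[170:270,370:470]
    m=((im[:,:,2]>120)&(im[:,:,1]<70)).astype(np.uint8);big=(cv2.resize(m.astype(np.float32),None,fx=4,fy=4)>.5)
    y,x=np.where(big);print(f,x.min(),y.min(),x.max(),y.max(),'mean',x.mean().round(1),y.mean().round(1))
for f in ['d11','d14','d15']:
    im=cv2.imread(f'pics/{f}.png').astype(int)[90:190,170:270]
    m=((im[:,:,2]>100)&(im[:,:,1]<70)).astype(np.uint8);y,x=np.where(m);print(f,4*x.min(),4*y.min(),4*x.max()+3,4*y.max()+3)
E
```

```text
-0.45 0 S [179.  87.] [245. 167.] D [79. 90.] [138. 154.]
-0.437 0.013 S [184.  66.] [250. 147.] D [73. 79.] [133. 143.]
0 0.012 S [183.  80.] [251. 177.] D [118.  68.] [164. 126.]
0.45 0.013 S [176. 128.] [248. 224.] D [153.  68.] [209. 127.]
0.45 0.01 S [175. 131.] [247. 226.] D [152.  71.] [208. 130.]
0.45 0.005 S [174. 136.] [245. 230.] D [150.  76.] [206. 134.]
0.45 0 S [172. 140.] [244. 234.] D [148.  80.] [204. 139.]
0.4 0.01 S [176. 124.] [248. 220.] D [148.  71.] [203. 128.]
s11 188 92 243 159 mean 213.0 127.4
s12 192 72 247 139 mean 218.1 105.3
s13 196 88 251 127 mean 221.1 111.7
s14 188 136 243 187 mean 213.9 165.5
s15 188 140 243 191 mean 212.9 170.1
d11 92 116 135 139
d14 156 76 179 123
d15 152 84 179 131
```

The collar is about 6 mm lower and already inside the notch region, but dragging under my sideways preload. I'll ease that while lowering on.

```bash
python3 -m crank '[[[1,0,-0.5,-1,0],[1,0,-1,-2,0],[1,0,0,-2.5,0],[1,0,1,-3,0],[1,0,1,-3,0]]]'
python3 - <<'E'
from h import *
o=ctrl.get_obs();f=o['force'];print('rad',f[0]*.435+f[2]*.9,'tan',f[0]*.9-f[2]*.435)
E
```

```text
clock: 31.58
tool_pos: [0.5309, 0.3733, 0.1442]
orientation: [-89.6, 0.1, -86.3]
force: [-5.2, -5.9, 19.0]
opening: 0.0277
rad 14.822227059857402 tan -12.895033710461915
```

```bash
python3 - <<'E'
from h import *
snap('wrist','w16.png');snap('scene','s16.png')
a=cv2.imread('pics/s16.png')[195:235,400:440];b=cv2.imread('pics/s14.png')[195:235,400:440]
cv2.imwrite('pics/m16.png',cv2.resize(np.hstack([b,a]),None,fx=10,fy=10,interpolation=cv2.INTER_CUBIC))
E
```

```text
(no output)
```

View pics/w16.png

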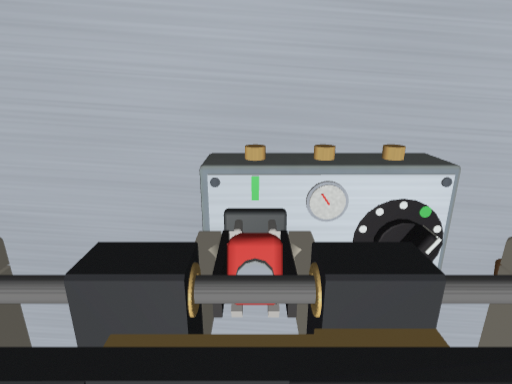

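View pics/m16.png

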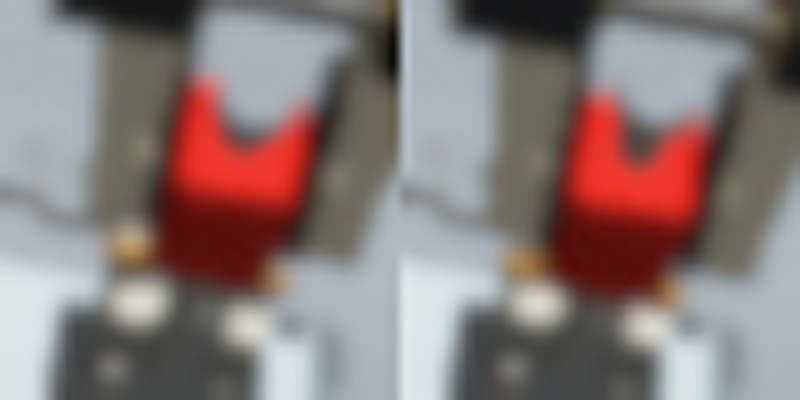

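The collar is nearly down and the tool meets solid resistance. Releasing gently so the spring can seat the collar; if it isn't latched I can press again.

```bash
python3 -m crank '[[[1,0,-3,2,0],[0,0,-3,2,0],[-0.3,0,-3,2,0],[-0.3,0,-3,2,0],[-0.3,0,-3,2,0]]]'
python3 - <<'E'
from h import *
snap('wrist','w17.png');snap('scene','s17.png')
a=cv2.imread('pics/s17.png')[195:235,400:440];b=cv2.imread('pics/s16.png')[195:235,400:440]
cv2.imwrite('pics/m17.png',cv2.resize(np.hstack([b,a]),None,fx=10,fy=10,interpolation=cv2.INTER_CUBIC))
E
```

```text
clock: 32.3
tool_pos: [0.5304, 0.3731, 0.1414]
orientation: [-90.0, 0.0, -86.4]
force: [-0.4, 0.0, 0.7]
opening: 0.0561
```

View pics/m17.png

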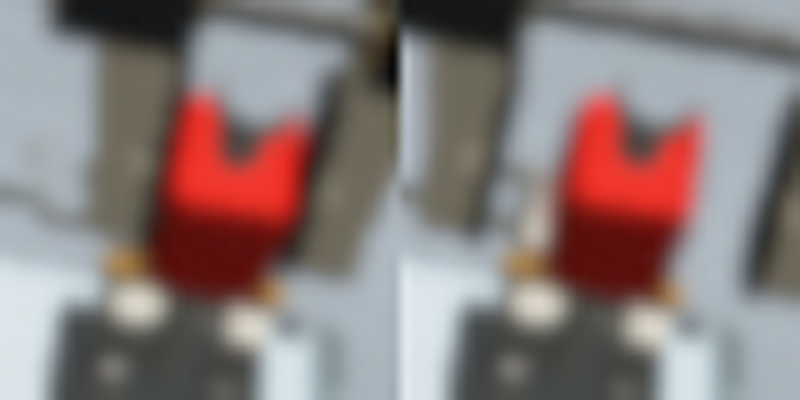

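```bash
python3 -m crank '[[[-1,0,0,0,0],[-1,0,0,0,0],[-1,0,-50,0,0],[-1,0,-110,0,0],[-1,0,-160,-30,0],[-1,0,-160,-60,0],[-1,0,-160,-60,0]]]'
python3 - <<'E'
from h import *
o=ctrl.get_obs();np.save('o18.npy',o,allow_pickle=True)
snap('wrist','w18.png');snap('scene','s18.png');snap('side','d18.png');print(o['tool_pos'],o['orientation'])
a=cv2.imread('pics/s18.png')[170:230,385:445];b=cv2.imread('pics/d18.png')[100:160,180:240];w=cv2.imread('pics/w18.png')[30:230,160:360]
cv2.imwrite('pics/m18.png',cv2.resize(np.hstack([cv2.resize(np.vstack([a,b]),(300,600),interpolation=cv2.INTER_CUBIC),cv2.resize(w,(600,600)[:2] if 0 else (500,600))]),None,fx=1,fy=1))
E
```

```text
clock: 33.28
tool_pos: [0.469, 0.3694, 0.3028]
orientation: [-89.9, 0.1, -86.3]
force: [0.4, 0.5, -0.4]
opening: 0.0878
[0.46896196 0.36938332 0.30278   ] [-89.929911     0.12708197 -86.29684064]
```

View pics/m18.png

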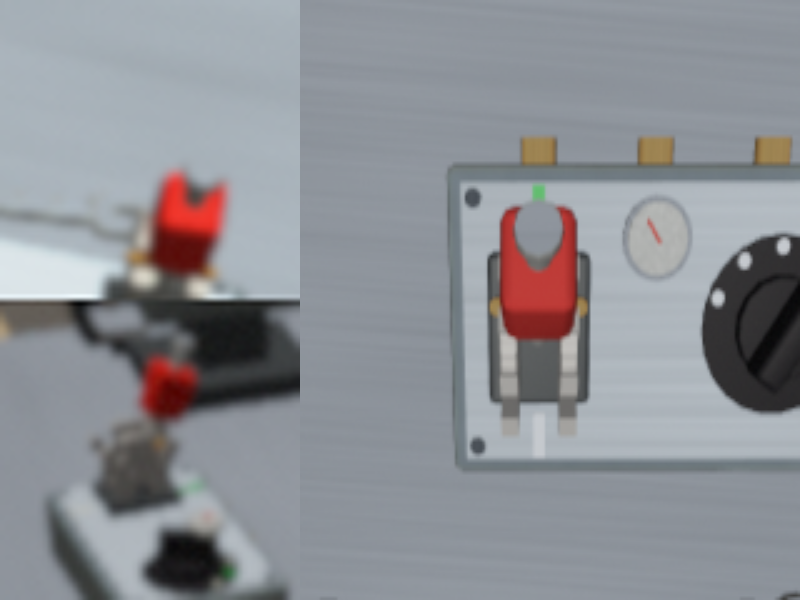

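View pics/w18.png

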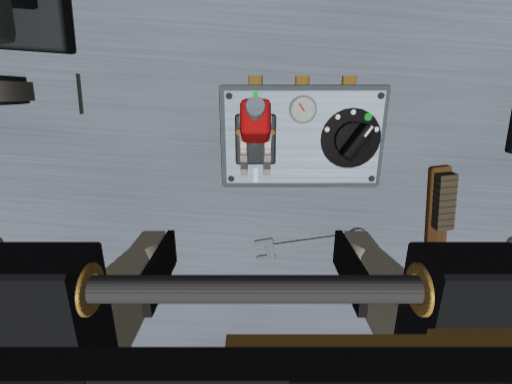

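```bash
python3 - <<'E'
from h import *
w=cv2.imread('pics/w18.png')
a=cv2.resize(w[95:180,310:395],None,fx=5,fy=5,interpolation=cv2.INTER_CUBIC);b=cv2.resize(w[80:180,220:290],(298,425),interpolation=cv2.INTER_CUBIC)
cv2.imwrite('pics/m19.png',np.hstack([a,b]))
c=cam('wrist',np.load('o18.npy',allow_pickle=True).item());S=cam('scene');D=cam('side')
p=np.array([.4928,.3717,.078]);ex=np.array([.998,.0645,0]);ey=np.array([-.0645,.998,0]);Z=np.array([0,0,1.])
for ph,s in [(.45,0),(.45,.005),(.45,.01),(.42,0),(.42,.005),(.36,0.01)]:
    u=np.sin(ph)*ex+np.cos(ph)*Z;ww=np.cos(ph)*ex-np.sin(ph)*Z
    q=lambda r,t:p+u*r+ww*t
    print(ph,s,'cap',proj(c,q(.122,0)).round(1),'outer edge',proj(c,[q(.1+s,.017),q(.1+s,-.017),q(.058+s,-.017)])[:,1].round(1),'S',proj(S,[q(.1+s,.0),q(.079+s,0)]).round(1).tolist(),'D',proj(D,[q(.079+s,0),q(.122,0)]).round(1).tolist())
for f,cc in [('s18',(370,170)),('d18',(170,90)),('s0',0)]:
    im=cv2.imread(f'pics/{f}.png' if f!='s0' else 'pics/scene0.png').astype(int);m=((im[:,:,2]>110)&(im[:,:,1]<60)&(im[:,:,0]<60))
    n,l,st,ce=cv2.connectedComponentsWithStats(m.astype(np.uint8))
    for i in range(1,n):
        if st[i,4]>60 and st[i,4]<1000: print(f,st[i],ce[i].round(1))
im=cv2.imread('pics/side0.png').astype(int);m=((im[:,:,2]>110)&(im[:,:,1]<60)&(im[:,:,0]<60));n,l,st,ce=cv2.connectedComponentsWithStats(m.astype(np.uint8))
for i in range(1,n):
    if st[i,4]>60 and st[i,4]<1000: print('side0',st[i],ce[i].round(1))
E
```

```text
0.45 0 cap [[253.7  94.9]] outer edge [ 87.7 124.  138.3] S [[423.5, 212.4], [421.9, 216.8]] D [[213.9, 117.5], [218.0, 107.5]]
0.45 0.005 cap [[253.7  94.9]] outer edge [ 85.1 122.  136.8] S [[423.9, 211.3], [422.3, 215.7]] D [[214.4, 116.3], [218.0, 107.5]]
0.45 0.01 cap [[253.7  94.9]] outer edge [ 82.4 119.9 135.3] S [[424.3, 210.2], [422.6, 214.7]] D [[214.9, 115.2], [218.0, 107.5]]
0.42 0 cap [[253.7  99.1]] outer edge [ 90.6 127.5 140.1] S [[423.7, 211.3], [422.0, 215.9]] D [[213.4, 117.3], [217.2, 107.3]]
0.42 0.005 cap [[253.7  99.1]] outer edge [ 88.2 125.7 138.8] S [[424.1, 210.1], [422.4, 214.8]] D [[213.8, 116.2], [217.2, 107.3]]
0.36 0.01 cap [[253.7 107.8]] outer edge [ 92.7 131.8 141.7] S [[424.8, 206.7], [423.1, 211.9]] D [[213.1, 114.8], [215.5, 106.9]]
s18 [499  38  13  17 181] [505.9  45.1]
s18 [293  56  53  19 729] [322.4  65.1]
s18 [388  59  24  23 390] [399.  70.]
s18 [178 173  14   8  61] [184. 177.]
s18 [194 181  16   9  75] [200.8 185.2]
s18 [416 207  12  11  84] [421.6 213. ]
s18 [336 287  21  26 411] [345.7 299.7]
s18 [236 365  42  19 211] [254.1 375.2]
d1
[... 255 characters left out ...]
 16 163] [281.8 252.5]
s0 [499  38  13  17 180] [505.9  45. ]
s0 [293  56  40  18 481] [314.9  64.5]
s0 [370  58  42  24 736] [390.6  69.6]
s0 [  0  63  56  43 849] [23.9 84.6]
s0 [352 110  36   7  71] [369.5 113.1]
s0 [178 173  14   8  61] [184. 177.]
s0 [194 181  16   9  75] [200.8 185.2]
s0 [417 194  12  16 152] [422.3 201.7]
s0 [338 287  19  26 308] [345.9 299.4]
s0 [236 365  41  19 207] [254.1 375.1]
side0 [319 132  30   8  93] [333. 136.]
side0 [373 184  14  10  74] [379.4 188.2]
side0 [391 201  17  15 113] [399.  206.3]
side0 [411 219  21  19  95] [420.3 226.3]
side0 [271 226  13  13 126] [277.2 232.3]
side0 [435 240  23  17 101] [447.  250.4]
side0 [275 245  15  16 164] [281.8 252.5]
```

View pics/m19.png

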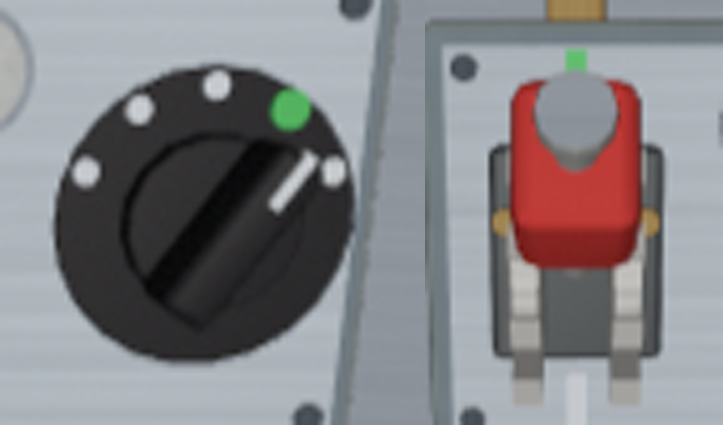

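```bash
python3 - <<'E'
from h import *
c10=cam('wrist',np.load('o10.npy',allow_pickle=True).item());c=cam('wrist',np.load('o18.npy',allow_pickle=True).item())
p=np.array([.4928,.3717,.078]);ex=np.array([.998,.0645,0]);Z=np.array([0,0,1.])
q=lambda ph,r,t:p+(np.sin(ph)*ex+np.cos(ph)*Z)*r+(np.cos(ph)*ex-np.sin(ph)*Z)*t
for r in (.036,.04,.044,.048,.052): print('w10 pin r',r,proj(c10,q(-.45,r,0))[0,1].round(1),'w18 .45/.4/.36/.3:',[proj(c,q(a,r,0))[0,1].round(1) for a in(.45,.4,.36,.3)])
# green/white bars, console bias check: screws in both
print('sel centre row pred',proj(c,[.5005,.252,.066]),proj(c10,[.5005,.252,.066]))
print('cap10',[ (rr,proj(c10,q(-.45,rr,0))[0,1].round(1)) for rr in (.11,.122,.13)],'cap18',[(a,rr,proj(c,q(a,rr,0))[0,1].round(1)) for a in(.45,.4,.36,.3) for rr in (.122,.13)])
f=lambda y:y
obs=np.array([98.8,130.6,143.0])
from scipy.optimize import least_squares
g=lambda v:np.array([proj(c,q(v[0],.1+v[1],.017))[0,1]+1,proj(c,q(v[0],.1+v[1],-.017))[0,1],proj(c,q(v[0],.058+v[1],-.017))[0,1]])+v[2]-obs
print(least_squares(lambda v:g([v[0],v[1],0]),[.4,0.005]).x, least_squares(lambda v:g([v[0],0,v[1]*1000]),[.4,0.005]).x)
E
python3 - <<'E'
import cv2,numpy as np
a=cv2.imread('pics/w10.png')[140:215,225:285];b=cv2.imread('pics/w18.png')[85:160,225:285]
cv2.imwrite('pics/m20.png',cv2.resize(np.hstack([a,b]),None,fx=6.5,fy=6.5,interpolation=cv2.INTER_CUBIC))
E
```

```text
w10 pin r 0.036 147.8 w18 .45/.4/.36/.3: [np.float64(129.4), np.float64(131.0), np.float64(132.3), np.float64(134.2)]
w10 pin r 0.04 149.9 w18 .45/.4/.36/.3: [np.float64(128.2), np.float64(129.9), np.float64(131.4), np.float64(133.6)]
w10 pin r 0.044 152.1 w18 .45/.4/.36/.3: [np.float64(126.9), np.float64(128.9), np.float64(130.5), np.float64(133.0)]
w10 pin r 0.048 154.3 w18 .45/.4/.36/.3: [np.float64(125.6), np.float64(127.8), np.float64(129.6), np.float64(132.3)]
w10 pin r 0.052 156.6 w18 .45/.4/.36/.3: [np.float64(124.3), np.float64(126.7), np.float64(128.7), np.float64(131.7)]
sel centre row pred [[350.8795341  137.72050578]] [[350.6688651  128.56934132]]
cap10 [(0.11, np.float64(194.1)), (0.122, np.float64(203.2)), (0.13, np.float64(209.6))] cap18 [(0.45, 0.122, np.float64(94.9)), (0.45, 0.13, np.float64(90.5)), (0.4, 0.122, np.float64(102.0)), (0.4, 0.13, np.float64(98.3)), (0.36, 0.122, np.float64(107.8)), (0.36, 0.13, np.float64(104.7)), (0.3, 0.122, np.float64(116.7)), (0.3, 0.13, np.float64(114.5))]
[ 0.46550139 -0.02210885] [0.39319859 0.00192903]
```

View pics/m20.png

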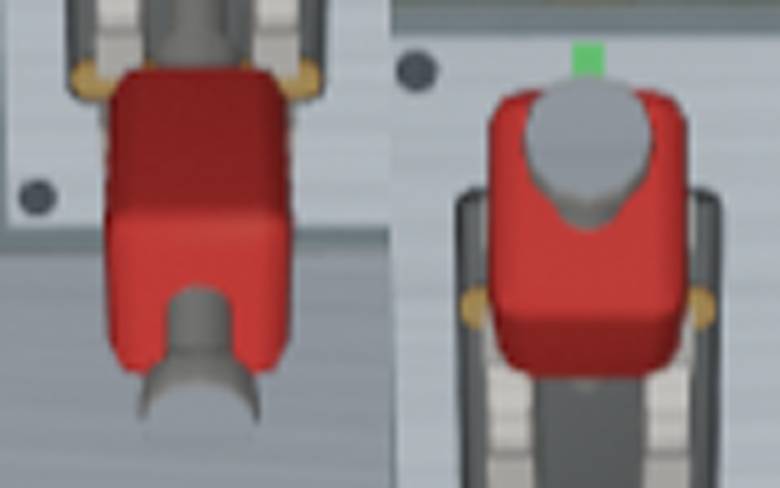

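```bash
python3 - <<'E'
from h import *
p=np.array([.4928,.3717,.078]);ex=np.array([.998,.0645,0]);ey=np.array([-.0645,.998,0]);Z=np.array([0,0,1.])
q=lambda ph,r,t,k=0:p+(np.sin(ph)*ex+np.cos(ph)*Z)*r+(np.cos(ph)*ex-np.sin(ph)*Z)*t+ey*k
def wire(img,cm,off,sc,ph,s,col):
    P=[q(ph,.079+s+a,b,k) for a in(-.021,.021) for b in(-.017,.017) for k in(-.014,.014)]
    U=((proj(cm,P)-off+.5)*sc).astype(int)
    for i in range(8):
        for j in (1,2,4):
            if not i&j: cv2.line(img,tuple(map(int,U[i])),tuple(map(int,U[i|j])),col,1)
    t=np.linspace(0,2*np.pi,24);d=np.array([q(ph,.122,.0085*np.cos(x),.0085*np.sin(x)) for x in t])
    cv2.polylines(img,[((proj(cm,d)-off+.5)*sc).astype(int)],True,col,1)
def go(f,cm,off,sz,sc,L):
    im=cv2.imread(f)[off[1]:off[1]+sz[1],off[0]:off[0]+sz[0]];im=cv2.resize(im,None,fx=sc,fy=sc,interpolation=cv2.INTER_CUBIC)
    for ph,s,col in L: wire(im,cm,np.array(off),sc,ph,s,col)
    return im
S=cam('scene');D=cam('side');c10=cam('wrist',np.load('o10.npy',allow_pickle=True).item());c=cam('wrist',np.load('o18.npy',allow_pickle=True).item())
L0=[(-.45,0,(255,255,0))];L1=[(.45,0,(255,255,0)),(.37,0,(0,255,255))]
top=np.hstack([go('pics/w10.png',c10,(232,145),(45,70),6,L0),go('pics/side0.png',D,(180,98),(45,70),6,L0)])
cv2.imwrite('pics/ov1.png',np.hstack([top,go('pics/scene0.png',S,(400,178),(40,70),6,L0)]))
top=np.hstack([go('pics/w18.png',c,(232,85),(45,70),6,L1),go('pics/d18.png',D,(195,95),(45,70),6,L1)])
cv2.imwrite('pics/ov2.png',np.hstack([top,go('pics/s18.png',S,(400,190),(40,70),6,L1)]))
E
```

```text
(no output)
```

View pics/ov1.png

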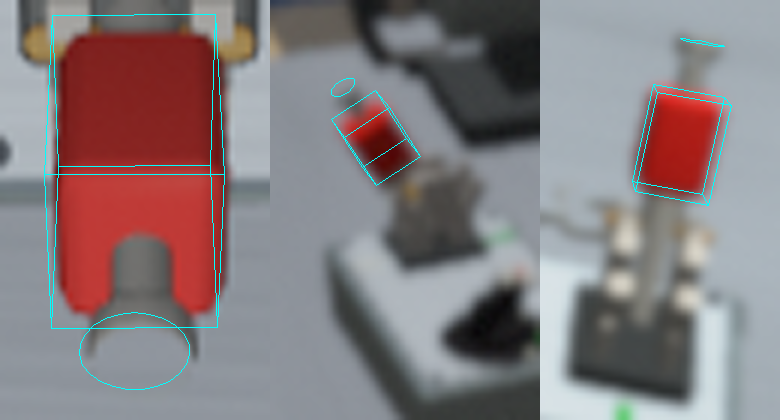

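View pics/ov2.png

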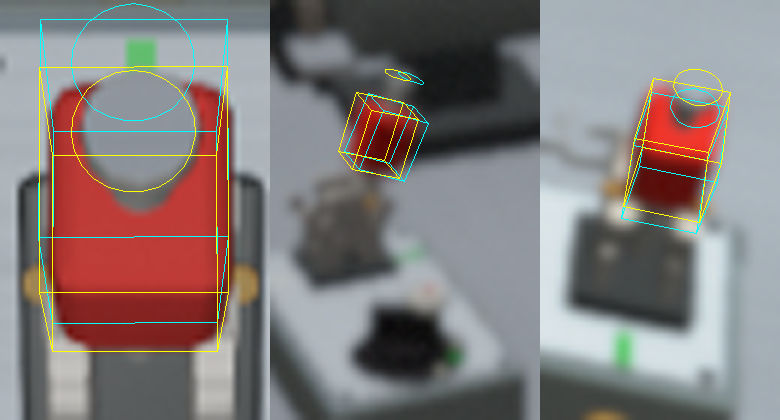

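```bash
python3 - <<'E'
from h import *
p=np.array([.4928,.3717,.078]);ex=np.array([.998,.0645,0]);ey=np.array([-.0645,.998,0]);Z=np.array([0,0,1.])
q=lambda ph,r,t,k=0:p+(np.sin(ph)*ex+np.cos(ph)*Z)*r+(np.cos(ph)*ex-np.sin(ph)*Z)*t+ey*k
def wire(img,cm,off,sc,ph,s,col):
    P=[q(ph,.079+s+a,b,k) for a in(-.021,.021) for b in(-.017,.017) for k in(-.014,.014)]
    U=((proj(cm,P)-off+.5)*sc).astype(int)
    for i in range(8):
        for j in (1,2,4):
            if not i&j: cv2.line(img,tuple(map(int,U[i])),tuple(map(int,U[i|j])),col,1)
def go(f,cm,off,sz,sc,L):
    im=cv2.imread(f)[off[1]:off[1]+sz[1],off[0]:off[0]+sz[0]];im=cv2.resize(im,None,fx=sc,fy=sc,interpolation=cv2.INTER_CUBIC)
    for ph,s,col in L: wire(im,cm,np.array(off),sc,ph,s,col)
    return im
S=cam('scene');D=cam('side')
A=[go('pics/s14.png',S,(402,195),(36,42),7,[(.45,.012,(255,255,0)),(.37,.012,(0,255,255))]),go('pics/s15.png',S,(402,195),(36,42),7,[(.45,0,(255,255,0)),(.37,0.0,(0,255,255))]),go('pics/s18.png',S,(402,195),(36,42),7,[(.45,0,(255,255,0)),(.37,0.0,(0,255,255))])]
B=[go('pics/s14.png',S,(402,195),(36,42),7,[]),go('pics/s15.png',S,(402,195),(36,42),7,[]),go('pics/s18.png',S,(402,195),(36,42),7,[])]
cv2.imwrite('pics/ov3.png',np.vstack([np.hstack(A),np.hstack(B)]))
E
```

```text
(no output)
```

View pics/ov3.png

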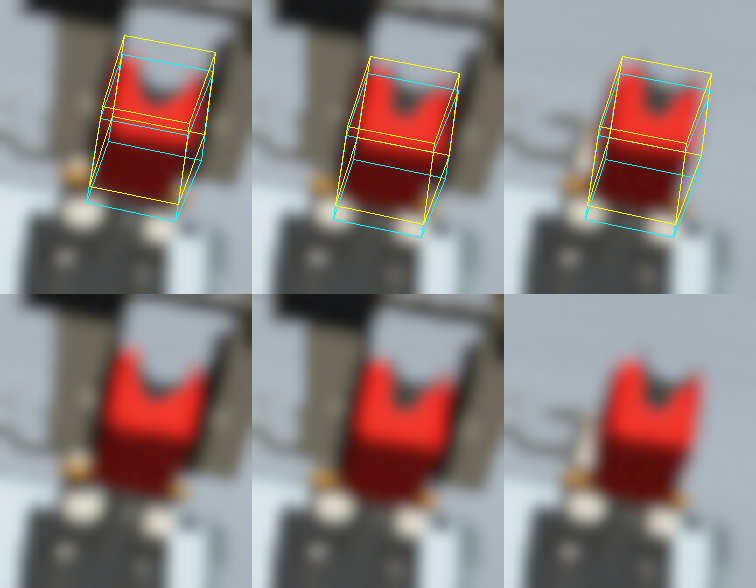

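The overlays say the collar is down but the lean is about 0.37–0.41, which is ambiguous. I'll take a second wrist view with a baseline and triangulate the cap, collar edges and pins.

```bash
python3 -m crank '[[[-1,0,0,50,0],[-1,0,0,100,0],[-1,0,0,100,0],[-1,0,0,100,0]]]'
python3 - <<'E'
from h import *
o=ctrl.get_obs();np.save('o19.npy',o,allow_pickle=True);snap('wrist','w19.png');print(o['tool_pos'],o['orientation'],o['clock'])
b=cv2.imread('pics/w19.png')[150:240,215:300];cv2.imwrite('pics/w19c.png',cv2.resize(b,None,fx=6.5,fy=6.5,interpolation=cv2.INTER_CUBIC))
E
```

```text
clock: 33.92
tool_pos: [0.5706, 0.3751, 0.2997]
orientation: [-90.1, -0.1, -86.4]
force: [0.1, -0.1, 0.3]
opening: 0.0876
[0.57057598 0.37513183 0.29968317] [-90.09674025  -0.09862046 -86.44719245] 33.925
```

View pics/w19c.png

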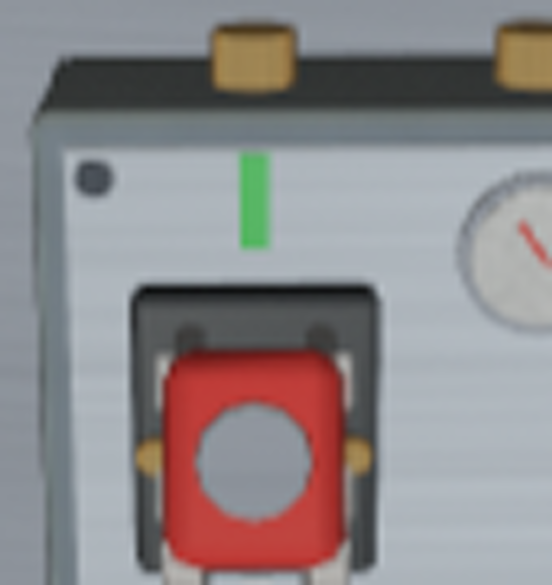

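```bash
python3 - <<'E'
from h import *
c=cam('wrist',np.load('o19.npy',allow_pickle=True).item());c8=cam('wrist',np.load('o18.npy',allow_pickle=True).item());c10=cam('wrist',np.load('o10.npy',allow_pickle=True).item())
ex=np.array([.998,.0645,0]);p=np.array([.4928,.3717,.078])
g=lambda x,y:(215+x/6.5,150+y/6.5)
d=(c[1]@np.array([(g(254,463)[0]-c[0]['cx'])/c[0]['fx'],(g(254,463)[1]-c[0]['cy'])/c[0]['fy'],1]));d/=d[2]
print('ray lean',np.arctan(d@ex), 'cam lean from pivot',np.arctan2((c[2]-p)@ex,c[2][2]-p[2]))
def rep(n,X): print(n,X.round(4),'x,up rel',((X-p)@ex*1e3).round(1),((X-p)[2]*1e3).round(1),'r',np.hypot((X-p)@ex,(X-p)[2]).round(4),'lean',np.arctan2((X-p)@ex,(X-p)[2]).round(3))
h=lambda x,y:(225+(x-390)/6.5,85+y/6.5)
rep('cap',tri([(c,g(254,463)),(c8,h(588,140))]))
rep('pinL',tri([(c,g(150,458)),(c8,h(474,307))]));rep('pinR',tri([(c,g(358,456)),(c8,h(703,306))]))
rep('near edge',tri([(c,g(254,570)),(c8,h(588,315))]))
for r in (.036,.04,.044):
  for a in (.45,.4,.37): pass
for ph in (.45,.42,.39,.36):
  q=lambda r,t:p+(np.sin(ph)*ex+np.cos(ph)*np.array([0,0,1]))*r+(np.cos(ph)*ex-np.sin(ph)*np.array([0,0,1]))*t
  f=lambda X:((proj(c,X)-[215,150])*6.5)[0,1].round(0)
  print(ph,'w19 rows cap',f(q(.122,0)),'pin s0,5,10',f(q(.044,0)),f(q(.049,0)),f(q(.054,0)),'near',f(q(.1,-.017)),'far',f(q(.1,.017)))
E
```

```text
ray lean 0.4097061853093623 cam lean from pivot 0.39925627187698437
cap [0.5367 0.3731 0.1899] x,up rel 43.9 111.9 r 0.1202 lean 0.374
pinL [0.5051 0.3898 0.1174] x,up rel 13.5 39.4 r 0.0417 lean 0.33
pinR [0.5077 0.3524 0.1172] x,up rel 13.6 39.2 r 0.0415 lean 0.334
near edge [0.5126 0.3716 0.1748] x,up rel 19.8 96.8 r 0.0988 lean 0.202
0.45 w19 rows cap 397.0 pin s0,5,10 429.0 427.0 425.0 near 521.0 far 296.0
0.42 w19 rows cap 423.0 pin s0,5,10 436.0 435.0 435.0 near 541.0 far 315.0
0.39 w19 rows cap 449.0 pin s0,5,10 444.0 444.0 444.0 near 561.0 far 335.0
0.36 w19 rows cap 476.0 pin s0,5,10 451.0 452.0 454.0 near 581.0 far 354.0
```

```bash
python3 - <<'E'
from h import *
a=cv2.imread('pics/w1.png')[165:250,165:225];cv2.imwrite('pics/w1d.png',cv2.resize(a,None,fx=6.5,fy=6.5,interpolation=cv2.INTER_CUBIC))
E
```

```text
(no output)
```

View pics/w1d.png

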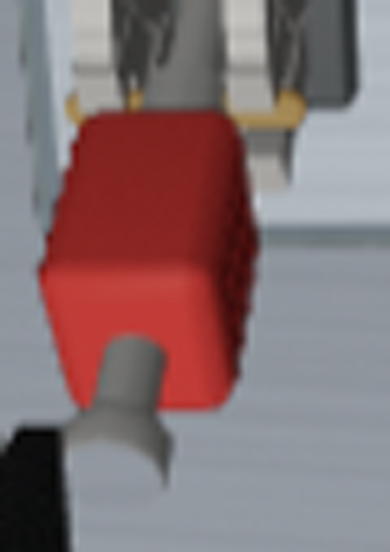

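```bash
python3 - <<'E'
from h import *
c1=cam('wrist',dict(tool_pos=np.array([0.49751348,0.30027701,0.30640882]),orientation=np.array([-90.0145755,.00480463,-86.4411465])))
c10=cam('wrist',np.load('o10.npy',allow_pickle=True).item());c18=cam('wrist',np.load('o18.npy',allow_pickle=True).item());c19=cam('wrist',np.load('o19.npy',allow_pickle=True).item())
ex=np.array([.998,.0645,0]);p=np.array([.4928,.3717,.078])
def rep(n,X): print(n,X.round(4),'x,up',((X-p)@ex*1e3).round(1),((X-p)[2]*1e3).round(1))
rep('pinL0',tri([(c1,(176.5,181.6)),(c10,(238.3,152.0))]));rep('pinR0',tri([(c1,(210.7,181.6)),(c10,(272.5,152.0))]))
rep('crease0',tri([(c1,(184.2,205.3)),(c10,(255.5,173.1))]));rep('cap0',tri([(c1,(182.7,237.3)),(c10,(255.5,204))]))
u=np.array([-np.sin(.45),np.cos(.45)]);w=np.array([np.cos(.45),np.sin(.45)])
print('expected crease',(u*.1+w*.017)*1e3,'cap',u*122)
# console references in each view: lever-base plate & screws at z=.06
for n,c,L in [('w10',c10,[(205,80),(212,331)]),('w18',c18,None),('w19',c19,None)]:
    if n=='w10': U=[(160+x/3,60+y/3) for x,y in L]
    if n=='w18': U=[(225+(416-390)/6.5,85+70/6.5),(220+(472-425)/4.257,80+418/4.25)]
    if n=='w19': U=[(215+94/6.5,150+179/6.5)]
    print(n,[ray(c,u,.06).round(4) for u in U])
# green bar centre
print('gb w10',ray(c10,(160+286/3,60+92/3),.06),'w19',ray(c19,(215+255/6.5,150+200/6.5),.06))
E
```

```text
pinL0 [0.4729 0.3876 0.1174] x,up -18.8 39.4
pinR0 [0.474  0.3495 0.1122] x,up -20.2 34.2
crease0 [0.4634 0.3684 0.1667] x,up -29.6 88.7
cap0 [0.4377 0.3666 0.1845] x,up -55.3 106.5
expected crease [-28.18895267  97.43912432] cap [-53.06579516 109.85454649]
w10 [array([0.5403, 0.4053, 0.06  ]), array([0.4366, 0.3984, 0.06  ])]
w18 [array([0.5406, 0.4053, 0.06  ]), array([0.4371, 0.3986, 0.06  ])]
w19 [array([0.54  , 0.4053, 0.06  ])]
gb w10 [0.53774377 0.37252399 0.06      ] w19 [0.53755132 0.37291647 0.06      ]
```

Triangulation, with the console screws agreeing to 0.5 mm, puts the lever near 0.84 rad with the collar about home. The margin is thin: the jaw's reaction may hold the pins on the notch flank. I'll nudge the lever's end cap toward the green stop with closed fingers so the collar can seat fully, then look again.

```bash
python3 -m crank '[[[1,0,0,-50,0],[1,0,0,-80,0],[1,0,30,-80,0],[1,0,60,-80,0],[1,0,85,-80,0],[1,0,85,-80,0],[1,0,85,-80,0],[1,0,100,-80,0],[1,0,110,-80,0],[1,0,116,-80,0],[1,0,116,-80,0]]]'
```

```text
clock: 35.35
tool_pos: [0.4901, 0.3703, 0.1845]
orientation: [-90.0, -0.1, -86.4]
force: [-0.8, -0.0, 0.2]
opening: 0.0006
```

```bash
python3 -m crank '[[[1,0,0,12,0],[1,0,0,20,0],[1,0,0,25,0],[1,0,0,28,0],[1,0,0,30,0],[1,0,0,30,0]]]'
```

```text
clock: 36.1
tool_pos: [0.5195, 0.3722, 0.185]
orientation: [-90.1, -0.0, -86.4]
force: [-4.3, -0.1, 1.1]
opening: 0.0002
```

```bash
python3 -m crank '[[[1,0,0,1.5,0],[1,0,0,3,0],[1,0,0,4,0],[1,0,0,4,0]]]'
python3 - <<'E'
from h import *
snap('scene','s20.png')
E
```

```text
clock: 36.6
tool_pos: [0.5209, 0.3723, 0.1847]
orientation: [-90.3, -0.1, -86.4]
force: [-15.8, 0.4, 6.2]
opening: 0.0004
```

```bash
python3 -m crank '[[[1,0,0,2,0],[1,0,0,4,0],[1,0,0,5,0],[1,0,0,5,0]]]'
python3 - <<'E'
from h import *
snap('scene','s21.png')
I=[cv2.imread(f'pics/s{k}.png')[190:235,398:440] for k in (18,20,21)]
cv2.imwrite('pics/m21.png',cv2.resize(np.hstack(I),None,fx=6,fy=6,interpolation=cv2.INTER_CUBIC))
E
```

```text
clock: 37.15
tool_pos: [0.5224, 0.3722, 0.1843]
orientation: [-90.6, -0.1, -86.3]
force: [-29.9, 0.6, 12.2]
opening: 0.0004
```

View pics/m21.png

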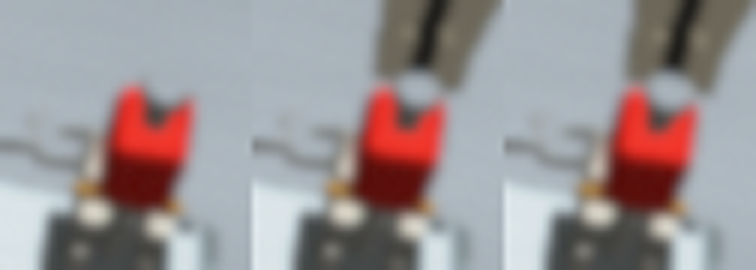

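The lever is stiff against 30 N toward the green end (1.5 mm per 14 N), so it is up against its stop, and the collar hasn't moved. The pin-to-cap distance matches the start (78.7 vs 78.4 mm), so the collar is down. Back off and take final looks.

```bash
python3 -m crank '[[[1,0,0,-10,0],[1,0,0,-35,0],[-1,0,-40,-35,0],[-1,0,-90,-45,0],[-1,0,-120,-44,0],[-1,0,-120,-44,0],[-1,0,-120,-44,0]]]'
python3 - <<'E'
from h import *
o=ctrl.get_obs();np.save('o22.npy',o,allow_pickle=True);snap('wrist','w22.png');snap('side','d22.png');print(o['tool_pos'],o['orientation'],o['clock'])
b=cv2.imread('pics/w22.png')[60:185,205:400];cv2.imwrite('pics/w22c.png',cv2.resize(b,None,fx=4,fy=4,interpolation=cv2.INTER_CUBIC))
b=cv2.imread('pics/d22.png')[90:240,180:330];cv2.imwrite('pics/d22c.png',cv2.resize(b,None,fx=4,fy=4,interpolation=cv2.INTER_CUBIC))
E
```

```text
clock: 38.08
tool_pos: [0.4852, 0.3701, 0.3048]
orientation: [-90.0, 0.0, -86.4]
force: [0.4, 0.4, -0.6]
opening: 0.0451
[0.48518398 0.37011885 0.30480292] [-9.00009604e+01  3.17393426e-03 -8.63846400e+01] 38.075
```

View pics/w22c.png

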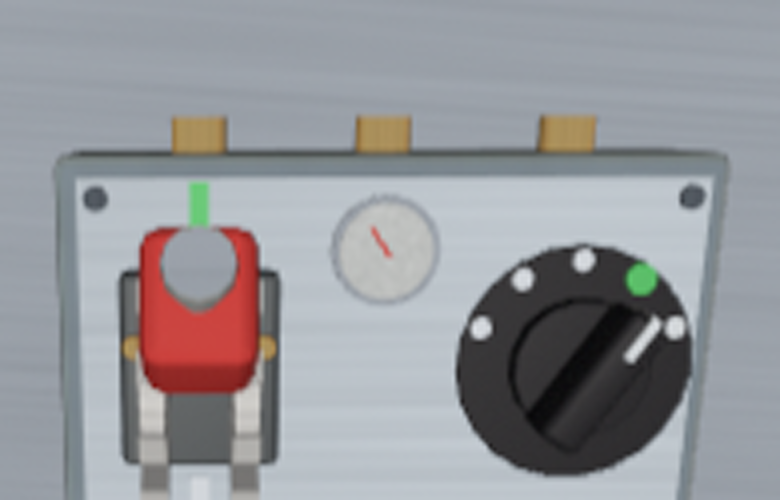

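View pics/d22c.png

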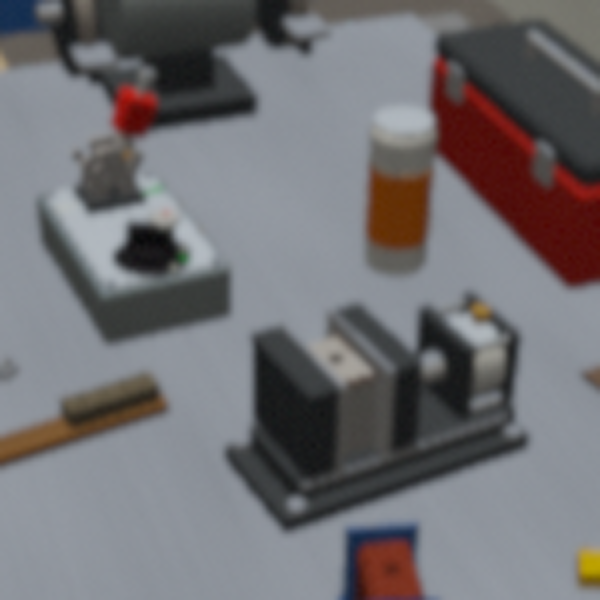

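```bash
python3 -m crank '[[[-1,413,0,62,-0.08],[-1,413,0,62,-0.08],[-1,413,0,62,-0.08],[-1,413,0,62,-0.08],[-1,413,0,62,-0.08],[-1,413,0,62,-0.08],[-1,413,0,62,-0.08],[-1,413,0,62,-0.08],[-1,413,0,62,-0.08]]]'
python3 - <<'E'
from h import *
o=ctrl.get_obs();np.save('o23.npy',o,allow_pickle=True);snap('wrist','w23.png');print(o['tool_pos'],o['orientation'],o['clock'])
b=cv2.imread('pics/w23.png')[80:260,160:360];cv2.imwrite('pics/w23c.png',cv2.resize(b,None,fx=4,fy=4,interpolation=cv2.INTER_CUBIC)[:600])
c=cam('wrist',o);f=lambda X:((proj(c,X)-[160,80]+.5)*4).round(0).tolist()
print('fixed face',f(place([.573,-.0377,.141],[(-.025,-.05,.127),(-.025,.05,.127)])))
print('moved face .015',f(place([.573,-.0377,.141],[(.015,-.05,.127),(.015,.05,.127),(.017,0,.127)])))
print('foot at -5',f(place([.573,-.0377,.141],[(-.025,-.032,.115),(.015,.032,.115),(-.005,0,.115)])))
c2=cam('wrist',np.load('o22.npy',allow_pickle=True).item());p=np.array([.4906,.3717,.078]);ex=np.array([.998,.0645,0])
for ph in (.45,.42,.39,.36): print(ph,[((proj(c2,p+(np.sin(ph)*ex+np.cos(ph)*np.array([0,0,1]))*r)-[205,60]+.5)*4).round(0).tolist() for r in (.122,.044)])
E
```

```text
clock: 39.3
tool_pos: [0.573, -0.0382, 0.3044]
orientation: [-90.1, -0.0, -81.8]
force: [-0.9, -0.0, -0.5]
opening: 0.0878
[ 0.57296596 -0.03818687  0.30435896] [-9.00824096e+01 -1.57806351e-03 -8.18453728e+01] 39.3
fixed face [[559.0, 439.0], [198.0, 439.0]]
moved face .015 [[565.0, 297.0], [191.0, 297.0], [378.0, 290.0]]
foot at -5 [[490.0, 427.0], [262.0, 289.0], [378.0, 359.0]]
0.45 [[[194.0, 232.0]], [[195.0, 336.0]]]
0.42 [[[194.0, 248.0]], [[195.0, 341.0]]]
0.39 [[[194.0, 265.0]], [[195.0, 346.0]]]
0.36 [[[194.0, 282.0]], [[195.0, 351.0]]]
```

View pics/w23c.png

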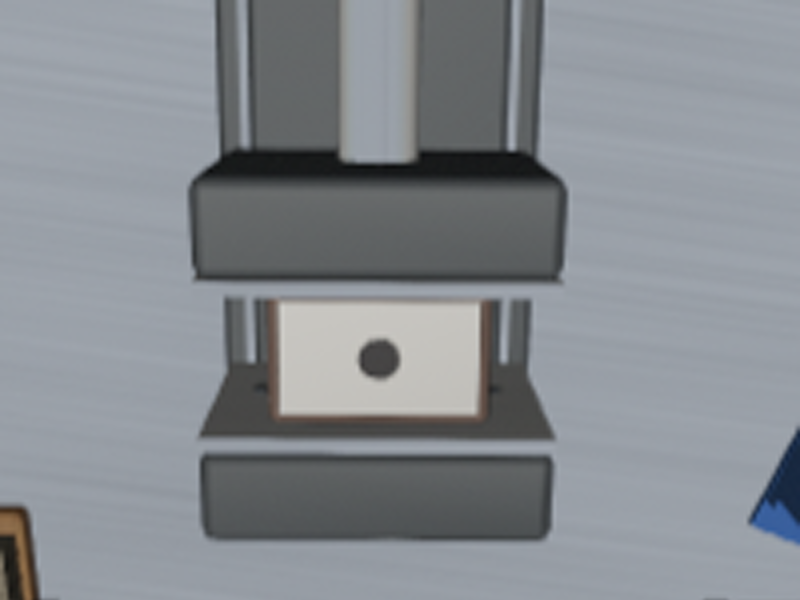

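The wrist view shows the jaw face at row 297, just where full closing puts it, and the foot's hole at (380,358) against (378,359) predicted for x = -5 mm: square and cap up. One joint fit of all lever views to settle lever angle and collar lift.

```bash
python3 - <<'E'
from h import *
L=lambda f:cam('wrist',np.load(f,allow_pickle=True).item())
c1=cam('wrist',dict(tool_pos=np.array([0.49751348,0.30027701,0.30640882]),orientation=np.array([-90.0145755,.00480463,-86.4411465])))
c10,c18,c19,c22=L('o10.npy'),L('o18.npy'),L('o19.npy'),L('o22.npy')
ex=np.array([.998,.0645,0]);ey=np.array([-.0645,.998,0]);Z=np.array([0,0,1.])
# (cam, state, kind, row) ; kinds: cap, pin, near(outer edge t=-17), far(outer edge t=+17)
O=[(c10,0,'pin',140+78/6.5),(c10,0,'far',140+215/6.5),(c10,0,'cap',204),(c1,0,'pin',181.6),(c1,0,'far',205.3),(c1,0,'cap',237),
(c18,1,'pin',85+307/6.5),(c18,1,'near',85+315/6.5),(c18,1,'cap',85+140/6.5),
(c19,1,'pin',150+457/6.5),(c19,1,'cap',150+463/6.5),
(c22,1,'pin',60+347/4),(c22,1,'near',60+365/4),(c22,1,'cap',60+266/4)]
wt={'pin':1,'near':1,'far':1,'cap':1}
def pt(v,st,k):
    px,pz,rp,rc,ph,s=v
    p=np.array([.4906,.3717,.078])+ex*px+Z*pz
    a,l=(-.45,0) if st==0 else (ph,s)
    u=np.sin(a)*ex+np.cos(a)*Z;w=np.cos(a)*ex-np.sin(a)*Z
    r,t={'cap':(rc,0),'pin':(rp+l,0),'near':(.1+l,-.017),'far':(.1+l,.017)}[k]
    return p+u*r+w*t
def g(v): return [ (proj(c,pt(v,st,k))[0,1]-row)*(.4 if (st==0 and k=='cap') else 1) for c,st,k,row in O]+[v[1]*500,v[0]*300,(v[3]-.122)*500]
r=least_squares(g,[0,0,.044,.122,.4,.002],x_scale=[.001,.001,.001,.001,.01,.001])
cov=np.linalg.inv(r.jac.T@r.jac);print(r.x.round(4),np.sqrt(np.diag(cov)).round(4)*1);print(np.round(g(r.x),1))
E
```

```text
[ 0.0019 -0.001   0.043   0.1221  0.3706 -0.0042] [0.0007 0.0017 0.0014 0.0014 0.0064 0.0032]
[-0.4  0.5 -0.3 -0.2  2.2 -0.3 -0.8  1.  -0.  -1.6  0.3 -1.   0.4 -0.5
 -0.5  0.6  0. ]
```

```bash
python3 - <<'E'
from h import *
print(ctrl.close_job(), ctrl.get_obs()['clock'])
E
```

```text
the job is handed in; nothing more can be done
the job is handed in; nothing more can be done
```

I finished the sequence and handed the job in; the last clock reading before that was 39.3 s of the 72 s allowed. One check is weak: how far the lever went over.

**What I did:**
- I turned the selector from 0.6 to the green mark.
- I lifted the bare foot with the weld bead out of its stall by its 40 mm faces and stood it on clear bench. I then regripped it by its 64 mm faces and lowered it onto the vise bed.
- I lifted the collar about 13 mm, threw the lever to the green end, and let the collar down.
- After release I pushed the lever's end cap toward green with up to 30 N, because I was not sure it had seated.

**What the last checks showed:**
- **Foot and jaw:** the foot is square and cap up. Its hole is within about 1 mm of where clamping at x = −5 mm would put it, and the jaw face is at full closing.
- **Selector:** the pointer is at the green mark.
- **Collar:** it is down within measuring error. The fitted lift was −4 ± 3 mm, against about 10 mm if it were riding on the cheeks.
- **Primed feet and other items:** I saw nothing displaced in the camera pictures, but I did not measure each one.

**What disagreed:**
- **Lever angle:** the pictures put it at about 0.82–0.84 rad, with an uncertainty of roughly 0.02–0.03. That is close to the 0.82 limit and below the 0.87–0.9 a seated notch implies.
- **Why I judged it locked:** 27 N at the collar and 30 N at the cap barely moved the lever, and the collar is down. I took it as on its stop and locked, but I did not confirm the exact angle.
- **Grip while lowering:** the tool stopped about 5 mm above its first grip height. I put that down to the pads slipping on the collar.

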